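# Rebuild the gear stack of the pot-documentation turntable

## Robot

A 6-joint arm with a two-finger parallel gripper is mounted at the origin on the work surface. World frame = base frame: x ahead of the robot, y to its left, z up, the work surface at z = 0. Lengths are in m, angles in rad, forces in N, time in s.
With the tool pointing down it reaches from about 0.4 to 0.925 m from the base axis. Payload 12.5 kg.
Tool frame: the origin (TCP) lies midway between the tips of the shut fingers; the grasp point (between the pads) lies 19 mm behind it (env.grip_point_offset is the distance from the TCP to the grasp point, in m); z points along the fingers, y is the direction in which the jaws open and shut (so a half turn about z gives the same grasp; the last joint's range is limited). The gripper opens to 95 mm and grips with 3 to 60 N. Pads are 20 mm wide; open, the fingers measure 119 mm over their backs; the gripper's body (75 mm by 180 mm) begins 59 mm behind the grasp point.
Start: joints at [1.006, 0.491, 1.559, -0, 1.092, -0.106], TCP at [0.277, 0.56, 0.215] pointing down, gripper open.
Joint ranges: [-3.1, 3.1], [-0.84, 2.19], [0.05, 2.79], [-1.13, 4.28], [0.06, 2.93], [-2.69, 2.69]. Speed limits (rad/s): [2.22, 2.22, 2.79, 3.14, 3.14, 3.14].

## Interface

Orientations are given as a 3x3 rotation matrix whose columns are the frame's x, y, z axes.
In Python, from bench import env gives the robot as it stands.
- The arm moves only by the tool play_rows, never from a script. Its argument "moves" is a list of rows, each an object with "linear": the shift along the tool's x, y, z in mm, a list of three; "twist": the turn, a rotation vector about the tool's x, y, z in degrees, a list of three. A call has 1 to 5 rows; each row is the pose to reach, as a shift and turn from the pose commanded when the call began, along the tool's axes at that moment; what a row does not reach only later rows make up. A row lasts 1/12 s, in which the tool goes at most 41.7 mm and 7.16 degrees, less where a joint would pass 70% of its speed; a pose out of reach is approached as far as the arm can. A call with a gripper value outside its range is refused whole. "grip" is the finger opening in mm, from 0 to 95.1, set as the call begins (left out, the last holds). The fingers move at their own pace and stop on an object; "squeeze" is the grip in N (left out, the last holds). Time passes only in rows, so rows that repeat a pose let the fingers close. It gives the time, the measured TCP pose, the force and the opening at its end, in the units of the state.
- env.read_state(): the state, without advancing time (a new reading comes with each control period).
- env.get_image(name): name is "side" or "top" or "wrist"; returns (picture, depth): 420x560x3 uint8, red, green, blue; 420x560 float32, m along the optical axis (not along the pixel's ray), 0 where there is no reading.
- env.calibration(name): a dict with "fx", "fy", "cx", "cy" (pixels), "position" and "orientation" of the camera in the world; the wrist camera has in their place "tool_from_camera" (4x4, takes a point from camera to tool coordinates, whose origin is the TCP and whose axes are the flange's). Camera axes: x right, y down, z forward; pixel columns grow to the right and rows downward; lengths in m; the calibration is good to about 2 mm. A picture is of the moment at which its call begins: read the wrist's pose just before it. calibration takes no time and is no camera call.
- env.close_job(): hands the job in, once; it reports no verdict.
The state is a dict: "clock": time; "joints": joint angles; "joint_vel": joint speeds; "joint_efforts": joint torques, N m; "tool_pos": TCP position; "tcp_rot": TCP orientation; "force": force on the tool from outside, world axes, zero at the start; "wrist_torque": the same for the moment, N m; "width": finger opening in m.
Only numpy, scipy, OpenCV 4.12 (cv2) and the standard library are available. Lean on these libraries where they do the work, as an engineer would, in place of code of your own. Each camera call takes 0.05 s, during which the arm holds its last target. There are 200 camera calls.

## Task

The turntable's splined hub is bare. Draw the flat tray out from under the clear hood as far as its stop by pressing on its rubber strip and pulling, then fit every cog and spacer in the tray and the pan onto the hub, collar up, each turned to its master spline and pushed fully down, the widest lowest and each narrower one above. When all are on, slide the empty tray fully back under the hood, and leave the other things on the table where they are.

Things in the scene. Friction and masses are not known exactly. Their poses are not given: they have to be found in the camera images.
- cog_a: The widest part, a toothed steel cog, 92 mm wide, 7 mm thick; hex collar on top, 52 mm over flats, to 18 mm high. Bore 25 mm with slots out to 20.5 mm from the axis: master slot 16.5 mm wide at own +x, two 8.5 mm wide at +-120 deg. Collar flats face own +x and every 60 deg. Black dot marks master slot, on the toothed rim. Origin: centre of underside. 340 g. May be absent.
- cog_b: The second widest part, a toothed steel cog, 82 mm wide, 7 mm thick; hex collar on top, 52 mm over flats, to 18 mm high. Bore 25 mm with slots out to 20.5 mm from the axis: master slot 16.5 mm wide at own +x, two 8.5 mm wide at +-120 deg. Collar flats face own +x and every 60 deg. Black dot marks master slot, on the toothed rim. Origin: centre of underside. 290 g. May be absent.
- cog_c: The third widest part, a toothed steel cog, 72 mm wide, 7 mm thick; hex collar on top, 52 mm over flats, to 18 mm high. Bore 25 mm with slots out to 20.5 mm from the axis: master slot 16.5 mm wide at own +x, two 8.5 mm wide at +-120 deg. Collar flats face own +x and every 60 deg. Black dot marks master slot, on the toothed rim. Origin: centre of underside. 240 g. May be absent.
- spacer: The narrowest part, a spacer with a plain round rim, 62 mm wide, 7 mm thick; hex collar on top, 52 mm over flats, to 18 mm high. Bore 25 mm with slots out to 20.5 mm from the axis: master slot 16.5 mm wide at own +x, two 8.5 mm wide at +-120 deg. Collar flats face own +x and every 60 deg. Black dot marks master slot, on the collar's top. Origin: centre of underside. 180 g. May be absent.
- drive: Fixed grey drum 170 mm across, 50 mm high, with an upright shaft 22 mm across in its middle. Three splines on it reach 19 mm from the axis: the master, 14 mm wide, at own +x (black line on the drum's top), and two 6 mm wide at +-120 deg. Origin: centre of the underside, z up. A part goes down only with its yaw equal to the drum's (0.08 rad play), else it stops on the spline tops.
- hub_seat (a point): Centre of the hub's flat round seat (60 mm across), 56 mm above the table, where the lowest part's underside rests; parts stack on it in 18 mm steps.
- hub_top (a point): Tip of the hub's shaft, 72 mm above the seat. From the tip down 8 mm the plain nose widens from 14 to 22 mm across; the spline tops are 64 mm above the seat.
- hood: Fixed clear acrylic hood, 160 mm (x) by 236 mm (y), 47 mm high, open at the front (own -x). The tray slides out of the open front along own -x. Origin: centre of its footprint on the table.
- tray (a joint): How far the flat white tray is drawn out, m: 0 = fully home, 0.135 = at its stop. 205 mm (along the slide) by 222 mm, slides with 1.5 N friction; floor 8 mm above the table. Its bay (104 by 212 mm, between ridges 15 mm above the table, side rims 16 mm) has its middle 83 mm farther in than tray_lip, and is clear of the hood when out.
- tray_lip (a point): Middle of the black rubber strip (30 by 160 mm) on the top of the tray's front lip, 8 mm above the table, where to press; moves with the tray. The lip sticks out in front of the hood even when the tray is home; its front edge is 27 mm in front of this point.
- pan: Fixed open parts pan lined with grey foam, 268 mm (own x) by 134 mm, floor 8 mm above the table, rim 15 mm. Origin: centre of its underside.
- bowl: Bystander: glazed bowl, 120 mm across
- cup: Bystander: white plastic cup, 65 mm high
- bottle_a: Bystander: small clear bottle, 90 mm high
- bottle_b: Bystander: white bottle, 140 mm high
- plaster: Bystander: plaster block, 70 by 50 by 30 mm
- brush: Bystander: brush 170 mm long, lying
- foot: Bystander: terracotta vase foot, 110 mm across, 32 mm high
Things that resemble listed ones, but are neither listed nor needed, are in the scene too. What is shaped like the cog_c but red is not meant. What is shaped like the cog_b but pink is not meant.

How it is judged:
On the way, in this order (a step that is already met when the one before it is completed fails the run):
1. the tray is drawn out to its stop (value of joint tray above 0.129 m), for 0.2 s.
2. every part present is fully down on the hub, widest lowest (horizontal distance between each of cog_a, cog_b, cog_c, spacer and hub_seat below 0.004 m and z of cog_a in the frame of drive between 0.05 and 0.06 m and angle between the x axis of each of cog_a, cog_b, cog_c, spacer and the x axis of drive, either way round below 0.15 rad and angle between each of cog_a, cog_b, cog_c, spacer's own z axis and vertical below 0.06 rad and linear speed of each of cog_a, cog_b, cog_c, spacer below 0.03 m/s and z of cog_b in the frame of drive between 0.05 and 0.078 m and z of cog_b in the frame of cog_a between 0.014 and 0.022 m and z of cog_c in the frame of drive between 0.05 and 0.096 m and z of cog_c in the frame of cog_a between 0.014 and 0.04 m and z of cog_c in the frame of cog_b between 0.014 and 0.022 m and z of spacer in the frame of drive between 0.05 and 0.114 m and z of spacer in the frame of cog_a between 0.014 and 0.058 m and z of spacer in the frame of cog_b between 0.014 and 0.04 m and z of spacer in the frame of cog_c between 0.014 and 0.022 m), for 0.2 s.
At the end, for the whole second after the job is handed in: Every part present is at rest on the hub, collar up, within 4 mm of its axis and of fully down on the seat or part below, master slot within 0.15 rad of the master spline, level within 0.06 rad, widest lowest, narrower above; the tray is within 6 mm of fully home (all of step 2 and value of joint tray below 0.006 m); the robot touches nothing.
It fails at once if a bystander was moved more than 4 cm (distance of any of bowl, cup, bottle_a, bottle_b, plaster, brush, foot from where it was at the start of the episode above 0.04 m).
Of cog_a, cog_b, cog_c, spacer only 3 to 4 are there at a start; the rules pass over those that are not, and their reading is None.
At some moment in a run one of cog_a, cog_b, cog_c, spacer may be knocked a few centimetres aside while the robot is not near it.
It also fails if it takes over 208 s, if anything falls off the work surface, if the arm or the gripper's body presses on something with over 40 N, if the wrist force passes 120 N, or if a joint passes its speed limit or range.

## Working session

There is one attempt and no reset: what is moved stays moved. The work goes in short steps, Python scripts to look and compute and a tool call to move; the robot and the scene stay as the last step left them, time stands still between calls to the robot, and variables do not carry over. Pictures are saved under pics/ and viewed, about 12 in all and at most 16, crops included, and the job is handed in when it is done.

Besides the shell and the picture viewer there is one more tool, called after "Request:" as name(argument=value, ...) on one line, values as JSON. play_rows: Moves the arm, as the interface text tells. Its arguments: {"type":"object","properties":{"moves":{"type":"array"},"grip":{"type":"number"},"squeeze":{"type":"number"}},"required":["moves"]}

```bash
ls; mkdir -p pics; cat > h.py <<'E'
from bench import env
import numpy as np, cv2
def save(n,im): cv2.imwrite(f'pics/{n}.png',cv2.cvtColor(im,cv2.COLOR_RGB2BGR))
def cam(name):
    c=env.calibration(name)
    if name=='wrist':
        s=env.read_state(); T=np.eye(4);T[:3,:3]=s['tcp_rot'];T[:3,3]=s['tool_pos']
        M=T@np.array(c['tool_from_camera']); return c,M[:3,:3],M[:3,3]
    return c,np.array(c['orientation']),np.array(c['position'])
def plane(cm,u,v,z):
    c,R,p=cm; d=R@np.array([(u-c['cx'])/c['fx'],(v-c['cy'])/c['fy'],1.]); return p+d*(z-p[2])/d[2]
def dep(cm,u,v,d):
    c,R,p=cm; return p+R@(np.array([(u-c['cx'])/c['fx'],(v-c['cy'])/c['fy'],1.])*d)
def proj(cm,P):
    c,R,p=cm; q=R.T@(np.array(P)-p); return q[0]/q[2]*c['fx']+c['cx'],q[1]/q[2]*c['fy']+c['cy']
def cloud(cm,D):
    c,R,p=cm; v,u=np.mgrid[:D.shape[0],:D.shape[1]]
    return p+np.stack([(u-c['cx'])/c['fx']*D,(v-c['cy'])/c['fy']*D,D],-1)@R.T
E
python3 - <<'E'
from h import *
s=env.read_state(); print(s['clock'],s['tool_pos'],s['tcp_rot'],s['width'],env.grip_point_offset)
for n in ('top','side'):
    cm=cam(n); im,d=env.get_image(n); save(n+'0',im); np.savez(f'{n}0.npz',im=im,d=d); print(n,cm)
print(env.calibration('wrist'))
E
```

```text
pics
0.0 [0.27662544 0.56015714 0.21405983] [[-8.96601021e-01  4.42838825e-01 -6.20363771e-04]
 [ 4.42839242e-01  8.96600496e-01 -9.78100879e-04]
 [ 1.23077421e-04 -1.15168767e-03 -9.99999329e-01]] 0.09515899972344141 0.0188
top ({'fx': 450.9051428739319, 'fy': 450.9051428739319, 'cx': 279.4096834859608, 'cy': 208.7103731927379, 'position': array([0.39657485, 0.01035079, 1.44915412]), 'orientation': array([[-0.01128394, -0.99636223,  0.08446886],
       [-0.99993169,  0.01150115,  0.00208525],
       [-0.00304916, -0.08443956, -0.99642394]])}, array([[-0.01128394, -0.99636223,  0.08446886],
       [-0.99993169,  0.01150115,  0.00208525],
       [-0.00304916, -0.08443956, -0.99642394]]), array([0.39657485, 0.01035079, 1.44915412]))
side ({'fx': 479.3056686066845, 'fy': 479.3056686066845, 'cx': 274.08055822315794, 'cy': 208.3406658115027, 'position': array([ 0.38731053, -1.06056012,  0.90895218]), 'orientation': array([[ 9.96359663e-01, -5.33717104e-02,  6.64746740e-02],
       [-8.52434165e-02, -6.14683128e-01,  7.84154457e-01],
       [-9.90804061e-04, -7.86966399e-01, -6.16995061e-01]])}, array([[ 9.96359663e-01, -5.33717104e-02,  6.64746740e-02],
       [-8.52434165e-02, -6.14683128e-01,  7.84154457e-01],
       [-9.90804061e-04, -7.86966399e-01, -6.16995061e-01]]), array([ 0.38731053, -1.06056012,  0.90895218]))
{'fx': 378.5534155954525, 'fy': 378.5534155954525, 'cx': 279.74034255481865, 'cy': 204.56399888424227, 'tool_from_camera': array([[-3.29154748e-04, -9.72385966e-01, -2.33378287e-01,
         6.62333307e-02],
       [ 9.99999831e-01, -2.08193009e-04, -5.42941392e-04,
         2.74999029e-04],
       [ 4.79360863e-04, -2.33378426e-01,  9.72385870e-01,
        -1.70341181e-01],
       [ 0.00000000e+00,  0.00000000e+00,  0.00000000e+00,
         1.00000000e+00]])}
```

View pics/top0.png

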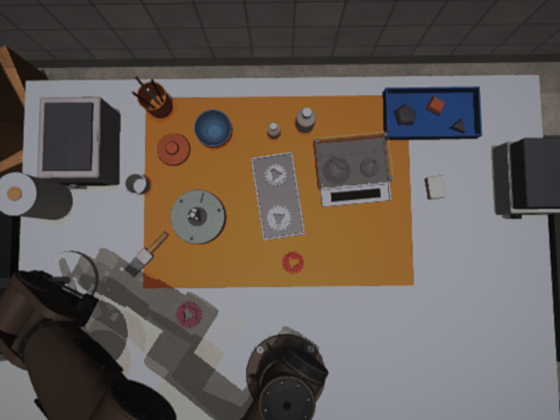

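View pics/side0.png

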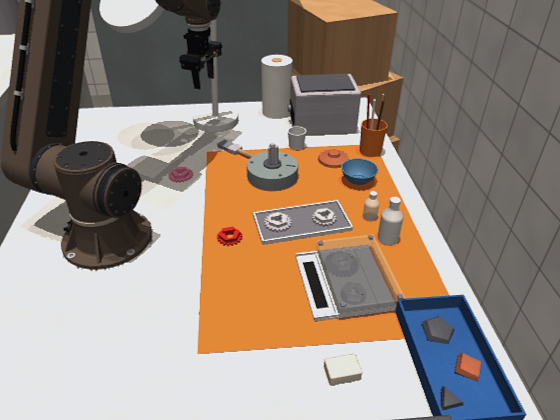

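The top view shows the hub drum at (198,216), two cogs in the pan at (275,175) and (279,217), two parts under the hood at (338,168) and (370,167), and the rubber strip at (357,195). All the bystanders are clear of these.

```bash
python3 - <<'E'
from h import *
f=np.load('top0.npz'); im,d=f['im'],f['d']; cm=cam('top')
g=im.astype(int)
# strip
m=((g.sum(2)<110)).astype(np.uint8); m[:183]=0;m[208:]=0;m[:,:320]=0;m[:,392:]=0
c=max(cv2.findContours(m,0,2)[0],key=cv2.contourArea); r=cv2.minAreaRect(c); print('strip',r,plane(cm,*r[0],.008))
b=cv2.boxPoints(r); print(np.round([plane(cm,*q,.008) for q in b],3))
# pan parts
m=((g.min(2)>135)).astype(np.uint8)
for (u,v) in [(275,175),(279,217)]:
    mm=np.zeros_like(m); cv2.circle(mm,(u,v),15,1,-1); mm&=m
    cs=max(cv2.findContours(mm,0,2)[0],key=cv2.contourArea); (x,y),r=cv2.minEnclosingCircle(cs)
    P=plane(cm,x,y,.015); print('pan',x,y,r,P, 'diam',2*r*1.43/451)
# drum via depth
P=cloud(cm,d)
s=(abs(P[...,2]-.05)<.006)&(P[...,1]>.05)&(P[...,0]>.3)&(P[...,0]<.55)&(P[...,1]<.4)
v,u=np.nonzero(s); 
s8=s.astype(np.uint8); c=max(cv2.findContours(s8,0,2)[0],key=cv2.contourArea);(x,y),r=cv2.minEnclosingCircle(c); print('drum',x,y,r,plane(cm,x,y,.05),2*r*1.4/451)
for q in [(338,168),(370,167)]: print('tray',q,plane(cm,*q,.015))
big=cv2.resize(np.vstack([np.hstack([im[150:240,165:235],im[150:240,250:310]]),np.zeros((2,130,3),np.uint8),im[130:210,265:395]]),None,fx=4,fy=4,interpolation=2); save('crop0',big[:,:800][:700]); print(big.shape)
E
```

```text
strip ((355.3688659667969, 194.55738830566406), (7.333394527435303, 47.53126525878906), 84.80557250976562) [ 0.56158098 -0.2313041   0.008     ]
[[ 0.567 -0.154  0.008]
 [ 0.579 -0.307  0.008]
 [ 0.556 -0.308  0.008]
 [ 0.544 -0.156  0.008]]
pan 276.1976623535156 173.89535522460938 9.967666625976562 [0.63052874 0.02240526 0.015     ] diam 0.06320959323790015
pan 278.8658447265625 217.93902587890625 12.084049224853516 [0.48866025 0.01541796 0.015     ] diam 0.07663055606004668
drum 197.3419952392578 216.1935272216797 27.368127822875977 [0.49476566 0.26887895 0.05      ] 0.1699129887007821
tray (338, 168) [ 0.64733537 -0.17650689  0.015     ]
tray (370, 167) [ 0.64937056 -0.27941947  0.015     ]
(688, 520, 3)
```

View pics/crop0.png

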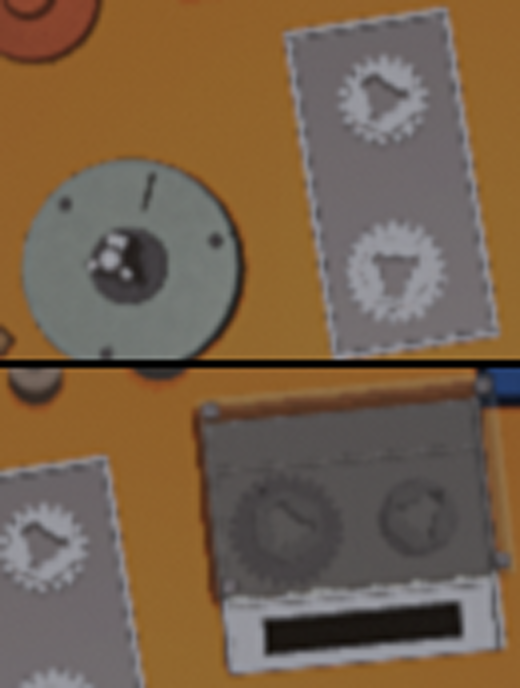

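Request:
play_rows(moves=[{"linear": [-36,-18,-13],"twist": [0,0,0]},{"linear": [-72,-36,-26],"twist": [0,0,0]},{"linear": [-108,-54,-39],"twist": [0,0,0]},{"linear": [-144,-72,-52],"twist": [0,0,0]},{"linear": [-180,-90,-66],"twist": [0,0,0]}])

```text
clock: 0.52
tool_pos: [0.3969, 0.4009, 0.2798]
tcp_rot: [[-0.897, 0.443, -0.001], [0.443, 0.897, -0.0], [0.0, -0.001, -1.0]]
force: [1.0, -0.0, 0.7]
width: 0.0951
```

Request:
play_rows(moves=[{"linear": [-36,-18,0],"twist": [0,0,0]},{"linear": [-72,-36,0],"twist": [0,0,0]},{"linear": [-108,-54,0],"twist": [0,0,0]},{"linear": [-144,-74,0],"twist": [0,0,0]},{"linear": [-144,-74,0],"twist": [0,0,0]}])

```text
clock: 0.93
tool_pos: [0.4959, 0.2675, 0.2791]
tcp_rot: [[-0.895, 0.447, 0.0], [0.447, 0.895, -0.001], [-0.001, -0.001, -1.0]]
force: [0.3, 0.2, 0.3]
width: 0.095
```

```bash
cat >> h.py <<'E'
def yaw(): R=np.array(env.read_state()['tcp_rot']); return np.degrees(np.arctan2(R[1,0],R[0,0]))
def go(P,psi=None,label=''):
    s=env.read_state(); R=np.array(s['tcp_rot']); d=R.T@(np.array(P)-s['tool_pos'])*1000
    print(label,'lin',np.round(d,1),'dist',round(np.linalg.norm(d)),'twz',None if psi is None else round((yaw()-psi+180)%360-180,1),'yaw',round(yaw(),1))
def st():
    s=env.read_state(); print('t',round(s['clock'],2),'pos',np.round(s['tool_pos'],4),'yaw',round(yaw(),2),'F',np.round(s['force'],1),'w',round(s['width'],4),'j',np.round(s['joints'],2))
def wshot(n):
    cm=cam('wrist'); im,d=env.get_image('wrist'); save(n,im); np.savez(n+'.npz',im=im,d=d,R=cm[1],p=cm[2]); return cm,im,d
def wload(n):
    f=np.load(n+'.npz'); return (env.calibration('wrist'),f['R'],f['p']),f['im'],f['d']
E
python3 - <<'E'
from h import *
st(); wshot('w_hub')
E
```

```text
t 0.93 pos [0.4959 0.2675 0.2791] yaw 153.45 F [0.3 0.2 0.3] w 0.095 j [ 0.38  0.34  1.62 -0.    1.17 -0.73]
```

View pics/w_hub.png

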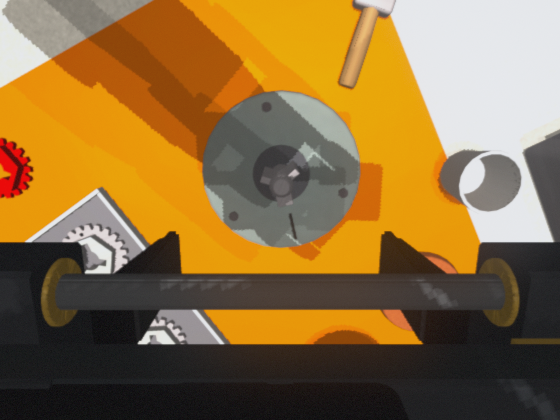

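```bash
cat > hub.py <<'E'
from h import *
import sys
cm,im,d=wload(sys.argv[1]); P=cloud(cm,d)
h0=np.array([.495,.268])
r=np.hypot(P[...,0]-h0[0],P[...,1]-h0[1])
m=(abs(P[...,2]-.05)<.004)&(r<.1); c=max(cv2.findContours(m.astype(np.uint8),0,1)[0],key=cv2.contourArea)[:,0]
Q=np.array([plane(cm,*q,.05)[:2] for q in c])
for k in range(5):
    A=np.c_[2*Q,np.ones(len(Q))]; s=np.linalg.lstsq(A,(Q**2).sum(1),rcond=None)[0]; R=np.sqrt(s[2]+s[:2]@s[:2]); e=np.hypot(*(Q-s[:2]).T)-R; Q=Q[abs(e)<max(.001,2*e.std())]
print('drum circle',s[:2],R,len(Q))
ctr=s[:2]
t=P[(r<.03)&(P[...,2]>.118)&(P[...,2]<.14)]; print('tip cloud mean',t.mean(0),len(t),t[:,2].max())
q=P[(r<.03)&(P[...,2]>.1)]; print('shaft z>.1',q.mean(0))
g=im.astype(int).sum(2)
rr=np.hypot(P[...,0]-ctr[0],P[...,1]-ctr[1]); ring=m&(rr>.035)&(rr<.082)
th=cv2.medianBlur(im,21).astype(int).sum(2)
n,l,stt,cc=cv2.connectedComponentsWithStats((ring&(g<th*.6)).astype(np.uint8))
for i in range(1,n):
    if stt[i,4]>12:
        vv,uu=np.nonzero(l==i); X=np.array([plane(cm,a,b,.05)[:2] for a,b in zip(uu,vv)])-ctr
        ev=np.linalg.svd(X-X.mean(0))[1]; print(cc[i],stt[i,4],'r',np.hypot(*X.mean(0)),'ang',np.degrees(np.arctan2(X.mean(0)[1],X.mean(0)[0])),'elong',ev[0]/ev[1])
E
python3 hub.py w_hub
python3 - <<'E'
from h import *
L=np.array([.5616,-.2313]); go([L[0],L[1],.16],87+0,'lip')
E
```

```text
drum circle [0.49168952 0.27020635] 0.08336963706787466 441
tip cloud mean [0.49300144 0.26994304 0.12360501] 744 0.13011628775963702
shaft z>.1 [0.4728389  0.27942228 0.3828881 ]
[292.53488372 226.27906977] 43 r 0.06089023377617233 ang -13.839189520701499 elong 14.688045296962743
lip lin [-284.2 -418.   119.3] dist 519 twz 66.4 yaw 153.4
```

Request:
play_rows(grip=0, moves=[{"linear": [-21,-31,0],"twist": [0,0,0]},{"linear": [-42,-62,0],"twist": [0,0,0]},{"linear": [-63,-93,0],"twist": [0,0,0]},{"linear": [-84,-124,0],"twist": [0,0,0]},{"linear": [-105,-155,0],"twist": [0,0,0]}])

```text
clock: 1.4
tool_pos: [0.5177, 0.0864, 0.2794]
tcp_rot: [[-0.897, 0.442, -0.0], [0.442, 0.897, 0.0], [0.0, 0.0, -1.0]]
force: [0.4, 0.4, -0.1]
width: 0.067
```

Request:
play_rows(moves=[{"linear": [-21,-31,0],"twist": [0,0,0]},{"linear": [-42,-62,0],"twist": [0,0,0]},{"linear": [-63,-93,0],"twist": [0,0,0]},{"linear": [-84,-124,0],"twist": [0,0,0]},{"linear": [-105,-155,0],"twist": [0,0,0]}])

```text
clock: 1.82
tool_pos: [0.5436, -0.0992, 0.2795]
tcp_rot: [[-0.897, 0.442, -0.0], [0.442, 0.897, 0.0], [0.0, 0.0, -1.0]]
force: [0.8, 0.5, -0.3]
width: 0.034
```

Request:
play_rows(moves=[{"linear": [-15,-22,24],"twist": [0,0,7]},{"linear": [-30,-44,48],"twist": [0,0,14]},{"linear": [-45,-66,72],"twist": [0,0,21]},{"linear": [-60,-88,96],"twist": [0,0,28]},{"linear": [-74,-108,119],"twist": [0,0,34]}])

```text
clock: 2.23
tool_pos: [0.5624, -0.2283, 0.1591]
tcp_rot: [[-0.491, 0.871, -0.0], [0.871, 0.491, 0.0], [0.001, -0.0, -1.0]]
force: [0.2, 0.1, -0.2]
width: 0.0022
```

Request:
play_rows(moves=[{"linear": [0,0,0],"twist": [0,0,7]},{"linear": [0,0,0],"twist": [0,0,14]},{"linear": [0,0,0],"twist": [0,0,21]},{"linear": [0,0,0],"twist": [0,0,25]},{"linear": [0,0,0],"twist": [0,0,25]}])

```text
clock: 2.65
tool_pos: [0.5624, -0.227, 0.1602]
tcp_rot: [[-0.08, 0.997, -0.0], [0.997, 0.08, 0.001], [0.001, -0.0, -1.0]]
force: [0.2, 0.5, -0.2]
width: 0.0005
```

```bash
python3 - <<'E'
from h import *
st(); cm,im,d=wshot('w_lip')
m=(im.astype(int).sum(2)<120).astype(np.uint8); P=cloud(cm,d); m[(abs(P[...,2]-.008)>.006)]=0
c=max(cv2.findContours(m,0,2)[0],key=cv2.contourArea); r=cv2.minAreaRect(c); print(r); b=[plane(cm,*q,.008)[:2] for q in cv2.boxPoints(r)]; print(np.round(b,4),np.mean(b,0))
C=np.mean(b,0); go([C[0],C[1],.02],None,'lip')
E
```

```text
t 2.65 pos [ 0.5624 -0.227   0.1602] yaw 94.58 F [ 0.2  0.5 -0.2] w 0.0005 j [-0.49  0.52  1.67  0.    0.95 -0.57]Traceback (most recent call last):
  File "<stdin>", line 4, in <module>
ValueError: max() iterable argument is empty
```

Request:
play_rows(moves=[{"linear": [0,-1,40],"twist": [0,0,0]},{"linear": [0,-1,80],"twist": [0,0,0]},{"linear": [0,-1,120],"twist": [0,0,0]},{"linear": [0,-1,143],"twist": [0,0,0]},{"linear": [0,-1,143],"twist": [0,0,0]}])

```text
clock: 3.12
tool_pos: [0.5592, -0.2264, 0.0129]
tcp_rot: [[-0.085, 0.996, -0.007], [0.996, 0.085, 0.004], [0.004, -0.006, -1.0]]
force: [-0.1, -0.2, -1.2]
width: 0.0001
```

Request:
play_rows(moves=[{"linear": [0,0,3],"twist": [0,0,0]},{"linear": [0,0,6],"twist": [0,0,0]},{"linear": [0,0,8],"twist": [0,0,0]},{"linear": [0,0,9.5],"twist": [0,0,0]},{"linear": [0,0,9.5],"twist": [0,0,0]}])

```text
clock: 3.53
tool_pos: [0.5616, -0.2283, 0.0089]
tcp_rot: [[-0.082, 0.997, 0.001], [0.997, 0.082, -0.001], [-0.001, 0.001, -1.0]]
force: [-0.1, -0.5, -0.5]
width: 0.0001
```

Request:
play_rows(moves=[{"linear": [0,0,0.5],"twist": [0,0,0]},{"linear": [0,0,1],"twist": [0,0,0]},{"linear": [0,0,1],"twist": [0,0,0]}])

```text
clock: 3.78
tool_pos: [0.5617, -0.2283, 0.0083]
tcp_rot: [[-0.082, 0.997, 0.002], [0.997, 0.082, -0.001], [-0.001, 0.002, -1.0]]
force: [-1.6, 2.1, 8.7]
width: 0.0003
```

Request:
play_rows(moves=[{"linear": [0,0,0.7],"twist": [0,0,0]},{"linear": [0,-6,0.9],"twist": [0,0,0]},{"linear": [0,-18,0.9],"twist": [0,0,0]},{"linear": [0,-32,0.9],"twist": [0,0,0]},{"linear": [0,-46,0.9],"twist": [0,0,0]}])

```text
clock: 4.2
tool_pos: [0.5165, -0.2321, 0.0082]
tcp_rot: [[-0.082, 0.997, 0.004], [0.997, 0.082, -0.002], [-0.002, 0.004, -1.0]]
force: [2.3, 4.1, 18.3]
width: 0.0001
```

Request:
play_rows(moves=[{"linear": [0,-14,0],"twist": [0,0,0]},{"linear": [0,-28,0],"twist": [0,0,0]},{"linear": [0,-42,0],"twist": [0,0,0]},{"linear": [0,-54,0],"twist": [0,0,0]},{"linear": [0,-66,0],"twist": [0,0,0]}])

```text
clock: 4.62
tool_pos: [0.4502, -0.2375, 0.0081]
tcp_rot: [[-0.082, 0.997, 0.003], [0.997, 0.082, -0.002], [-0.002, 0.003, -1.0]]
force: [1.4, 6.0, 23.7]
width: 0.0005
```

Request:
play_rows(moves=[{"linear": [0,-8,0],"twist": [0,0,0]},{"linear": [0,-16,0],"twist": [0,0,0]},{"linear": [0,-22,0],"twist": [0,0,0]},{"linear": [0,-27,0],"twist": [0,0,0]},{"linear": [0,-27,0],"twist": [0,0,0]}])

```text
clock: 5.03
tool_pos: [0.4244, -0.2409, 0.0081]
tcp_rot: [[-0.082, 0.997, 0.006], [0.997, 0.082, -0.004], [-0.004, 0.005, -1.0]]
force: [1.5, 0.1, 21.3]
width: 0.0009
```

Request:
play_rows(grip=94, moves=[{"linear": [0,0,-40],"twist": [0,0,0]},{"linear": [8,15,-78],"twist": [0,0,0]},{"linear": [20,35,-112],"twist": [0,0,0]},{"linear": [32,55,-146],"twist": [0,0,0]},{"linear": [40,75,-181],"twist": [0,0,0]}])

```text
clock: 5.45
tool_pos: [0.4944, -0.1924, 0.1896]
tcp_rot: [[-0.082, 0.997, 0.001], [0.997, 0.082, -0.0], [-0.0, 0.001, -1.0]]
force: [0.9, -0.5, -0.3]
width: 0.0285
```

Request:
play_rows(moves=[{"linear": [5,11,-30],"twist": [0,0,0]},{"linear": [5,11,-30],"twist": [0,0,0]},{"linear": [5,11,-30],"twist": [0,0,0]}])

```text
clock: 5.7
tool_pos: [0.5053, -0.1874, 0.2187]
tcp_rot: [[-0.083, 0.997, 0.003], [0.997, 0.083, -0.002], [-0.002, 0.003, -1.0]]
force: [0.3, -0.1, -0.6]
width: 0.0484
```

```bash
python3 - <<'E'
from h import *
st(); wshot('w_tray')
cm=cam('top'); im,d=env.get_image('top'); np.savez('top1.npz',im=im,d=d)
g=im.astype(int); m=((g.sum(2)<110)).astype(np.uint8); m[:200]=0;m[260:]=0;m[:,320]=0;m[:,400:]=0
save('top1c',cv2.resize(im[130:270,240:420],None,fx=4,fy=4))
E
```

```text
t 5.7 pos [ 0.5053 -0.1874  0.2187] yaw 94.79 F [ 0.3 -0.1 -0.6] w 0.0484 j [-0.48  0.36  1.77  0.    1.01 -0.56]
```

View pics/w_tray.png

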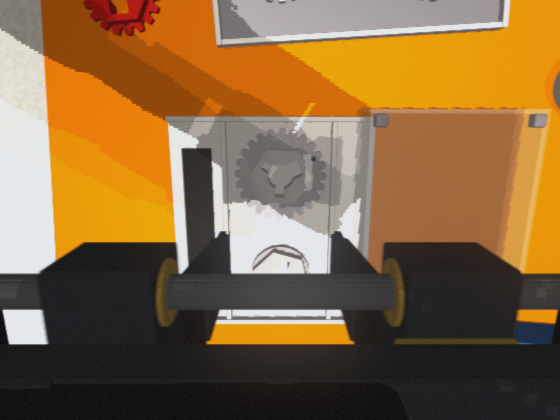

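```bash
cat > part.py <<'E'
from h import *
import sys
def circ(Q):
    for k in range(6):
        A=np.c_[2*Q,np.ones(len(Q))]; s=np.linalg.lstsq(A,(Q**2).sum(1),rcond=None)[0]; R=np.sqrt(s[2]+s[:2]@s[:2]); e=np.hypot(*(Q-s[:2]).T)-R; Q=Q[abs(e)<max(.0015,2*e.std())]
    return s[:2],R,len(Q)
def part(n,x,y,base=.008,rmax=.055,spacer=False):
    cm,im,d=wload(n); P=cloud(cm,d); r=np.hypot(P[...,0]-x,P[...,1]-y)
    zc=base+.018; zr=base+.007
    m=((r<.036)&(P[...,2]>zr+.005)&(P[...,2]<zc+.006)).astype(np.uint8)
    m=cv2.morphologyEx(m,cv2.MORPH_OPEN,np.ones((3,3)))
    c=max(cv2.findContours(m,0,1)[0],key=cv2.contourArea)[:,0]
    print('z collar med',np.median(P[m>0][:,2]),'px',m.sum())
    Q=np.array([plane(cm,*q,zc)[:2] for q in c]); h=cv2.convexHull(Q.astype(np.float32))
    (cx,cy),R=cv2.minEnclosingCircle(h); C,Rf,k=circ(Q); print('collar circ',C,Rf,k,'enc',cx,cy,R)
    # flats: 6-fold phase of support widths
    hh=h[:,0]-C; best=[]
    for a in np.radians(np.arange(0,60,.5)):
        w=[(hh@[np.cos(a+i*np.pi/3),np.sin(a+i*np.pi/3)]).max() for i in range(6)]
        best.append((sum(w),np.degrees(a),w))
    b=min(best,key=lambda t:t[0]); w=np.array(b[2]); a=np.radians(b[1])+np.arange(6)*np.pi/3
    off=np.array([(w*np.cos(a)).sum(),(w*np.sin(a)).sum()])/3
    C2=C+off; print('flat phase',b[1],'width',2*w.mean(),'centre',C2)
    zd=zc if spacer else zr
    m2=((r<rmax)&(P[...,2]>zr-.003)&(P[...,2]<zc+.006)).astype(np.uint8)
    if not spacer:
        c=max(cv2.findContours(m2,0,1)[0],key=cv2.contourArea)[:,0]; Q=np.array([plane(cm,*q,zr)[:2] for q in c]); 
        print('rim',circ(Q),'enc',cv2.minEnclosingCircle(Q.astype(np.float32)))
    g=im.astype(int).sum(2); l=cv2.medianBlur(im,15).astype(int).sum(2)
    rd=(.0205,.03) if spacer else (.027,rmax)
    U=np.stack(np.meshgrid(np.arange(560),np.arange(420)),-1)
    c_,Rm,p=cm; D=np.stack([(U[...,0]-c_['cx'])/c_['fx'],(U[...,1]-c_['cy'])/c_['fy'],np.ones(U.shape[:2])],-1)@Rm.T; X=p+D*((zd-p[2])/D[...,2])[...,None]
    rr=np.hypot(X[...,0]-C2[0],X[...,1]-C2[1]); k=(rr>rd[0])&(rr<rd[1])&(m2>0)&(g<.55*l)
    nn,L,S,cc=cv2.connectedComponentsWithStats(k.astype(np.uint8))
    for i in range(1,nn):
        if S[i,4]>=6:
            v=X[L==i].mean(0)[:2]-C2; print('dot',cc[i].round(1),S[i,4],'r',np.hypot(*v).round(4),'ang',np.degrees(np.arctan2(v[1],v[0])).round(1),'mean',g[L==i].mean())
    return C2
E
python3 - <<'E'
from part import *
n='w_tray'; cm,im,d=wload(n)
for q in [(281,172),(313,157),(197,150),(181,150),(212,150)]: print(q,plane(cm,*q,.015),dep(cm,*q,d[q[1],q[0]]))
part(n,*plane(cm,281,172,.02)[:2])
E
```

```text
(281, 172) [ 0.50547628 -0.17842709  0.015     ] [ 0.50560155 -0.17945331  0.0082642 ]
(313, 157) [ 0.53568349 -0.16095315  0.015     ] [ 0.53554329 -0.16080417  0.0164106 ]
(197, 150) [ 0.42149231 -0.16356142  0.015     ] [ 0.42009774 -0.16432352  0.00823129]
(181, 150) [ 0.40585371 -0.16486209  0.015     ] [ 0.40440601 -0.16554004  0.00915924]
(212, 150) [ 0.4361565  -0.16234179  0.015     ] [ 0.43501509 -0.16308989  0.00815743]
z collar med 0.026172374663291975 px 1706
collar circ [ 0.50513857 -0.18139478] 0.026826385949227222 155 enc 0.5049368739128113 -0.18158890306949615 0.029750922694802284
flat phase 31.5 width 0.05219509649644106 centre [ 0.50502498 -0.18137947]
rim (array([ 0.50509752, -0.18140358]), np.float64(0.04304517564355926), 405) enc ((0.5050497651100159, -0.18149586021900177), 0.04608957841992378)
dot [313.  158.7] 7 r 0.0361 ang 31.3 mean 174.85714285714286
```

View pics/top1c.png

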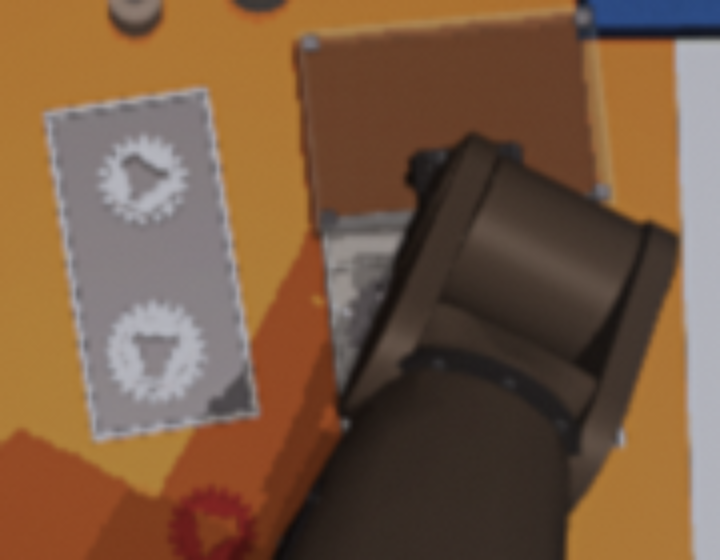

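Request:
play_rows(grip=66, moves=[{"linear": [2,0,25],"twist": [0,0,-7]},{"linear": [4,0,60],"twist": [0,0,-14]},{"linear": [6,0,95],"twist": [0,0,-21]},{"linear": [6,0,130],"twist": [0,0,-26.6]},{"linear": [6,0,140],"twist": [0,0,-26.6]}])

```text
clock: 6.22
tool_pos: [0.5012, -0.1808, 0.072]
tcp_rot: [[-0.523, 0.852, -0.007], [0.852, 0.523, 0.004], [0.007, -0.004, -1.0]]
force: [-0.3, 0.0, -0.4]
width: 0.066
```

Request:
play_rows(moves=[{"linear": [0,0,20],"twist": [0,0,0]},{"linear": [0,0,40],"twist": [0,0,0]},{"linear": [0,0,52],"twist": [0,0,0]},{"linear": [0,0,58],"twist": [0,0,0]},{"linear": [0,0,58],"twist": [0,0,0]}])

```text
clock: 6.63
tool_pos: [0.5035, -0.1817, 0.0182]
tcp_rot: [[-0.517, 0.856, -0.002], [0.856, 0.517, 0.001], [0.002, -0.001, -1.0]]
force: [-0.7, 0.3, -0.5]
width: 0.0659
```

```bash
python3 - <<'E'
from part import *
st(); go([.5050,-.1814,.0165],121.4)
E
```

```text
t 6.63 pos [ 0.5035 -0.1817  0.0182] yaw 121.15 F [-0.7  0.3 -0.5] w 0.0659 j [-0.47  0.65  1.95  0.    0.55 -1.01]
 lin [-0.5  1.4  1.7] dist 2 twz -0.2 yaw 121.2
```

Request:
play_rows(moves=[{"linear": [0,0.5,1.5],"twist": [0,0,0]},{"linear": [0,0.5,1.5],"twist": [0,0,0]}])

```text
clock: 6.8
tool_pos: [0.5049, -0.1816, 0.0183]
tcp_rot: [[-0.519, 0.855, 0.001], [0.855, 0.519, -0.0], [-0.001, 0.001, -1.0]]
force: [0.5, 0.5, -0.7]
width: 0.066
```

Request:
play_rows(grip=46, squeeze=35, moves=[{"linear": [0,0,0],"twist": [0,0,0]},{"linear": [0,0,0],"twist": [0,0,0]},{"linear": [0,0,0],"twist": [0,0,0]},{"linear": [0,0,0],"twist": [0,0,0]}])

```text
clock: 7.13
tool_pos: [0.5049, -0.1815, 0.0182]
tcp_rot: [[-0.52, 0.854, 0.001], [0.854, 0.52, -0.0], [-0.001, 0.001, -1.0]]
force: [0.8, 0.8, 5.2]
width: 0.0516
```

```bash
python3 - <<'E'
from part import *
st(); go([.492,.270,.22],121.4-45.2)
E
```

```text
t 7.13 pos [ 0.5049 -0.1815  0.0182] yaw 121.31 F [0.8 0.8 5.2] w 0.0516 j [-0.47  0.65  1.94  0.    0.55 -1.01]
 lin [ 392.3  223.7 -202. ] dist 495 twz 45.1 yaw 121.3
```

Request:
play_rows(moves=[{"linear": [0,0,-30],"twist": [0,0,0]},{"linear": [12,7,-65],"twist": [0,0,0]},{"linear": [36,20,-100],"twist": [0,0,0]},{"linear": [66,38,-125],"twist": [0,0,0]},{"linear": [98,56,-145],"twist": [0,0,0]}])

```text
clock: 7.55
tool_pos: [0.5015, -0.0716, 0.1624]
tcp_rot: [[-0.518, 0.855, 0.001], [0.855, 0.518, -0.0], [-0.001, 0.001, -1.0]]
force: [1.8, 0.0, -4.0]
width: 0.0514
```

Request:
play_rows(moves=[{"linear": [34,24,-8],"twist": [0,0,0]},{"linear": [68,50,-16],"twist": [0,0,0]},{"linear": [102,76,-24],"twist": [0,0,0]},{"linear": [136,102,-32],"twist": [0,0,0]},{"linear": [170,130,-40],"twist": [0,0,0]}])

```text
clock: 7.97
tool_pos: [0.5223, 0.1335, 0.1992]
tcp_rot: [[-0.52, 0.854, -0.001], [0.854, 0.52, -0.0], [0.0, -0.001, -1.0]]
force: [2.0, -0.4, -3.0]
width: 0.0518
```

Request:
play_rows(moves=[{"linear": [0,15,-17],"twist": [0,0,0]},{"linear": [0,15,-17],"twist": [0,0,0]},{"linear": [0,15,-17],"twist": [0,0,0]}])

```text
clock: 8.22
tool_pos: [0.5357, 0.1398, 0.2158]
tcp_rot: [[-0.521, 0.854, 0.0], [0.854, 0.521, -0.0], [-0.0, 0.0, -1.0]]
force: [-0.2, -0.9, -3.4]
width: 0.0519
```

```bash
python3 - <<'E'
from part import *
st(); wshot('w_h2')
E
python3 hub.py w_h2
```

```text
t 8.22 pos [0.5357 0.1398 0.2158] yaw 121.4 F [-0.2 -0.9 -3.4] w 0.0519 j [ 0.14  0.39  1.73 -0.    1.02 -0.41]
drum circle [0.49909528 0.25826059] 0.07466717435964298 443
tip cloud mean [0.49604545 0.26534726 0.12327041] 1154 0.13080297213612113
shaft z>.1 [0.49561805 0.26406051 0.12025628]
[366.36283186  83.98230088] 113 r 0.05178744411368769 ang -3.4824309800475404 elong 10.89346121739965
```

View pics/w_h2.png

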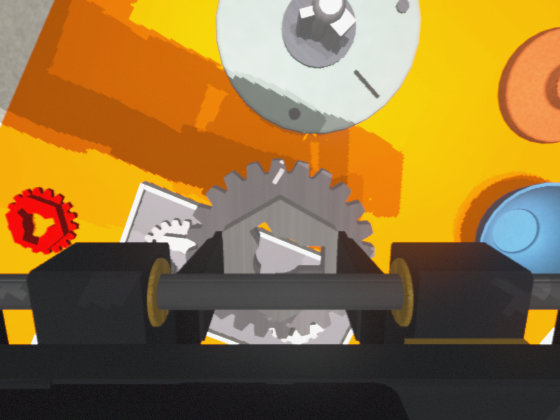

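Request:
play_rows(moves=[{"linear": [12,-12,-4],"twist": [0,0,7]},{"linear": [24,-24,-8],"twist": [0,0,14]},{"linear": [36,-36,-14],"twist": [0,0,21]},{"linear": [46,-46,-14],"twist": [0,0,28]},{"linear": [52,-51,-14],"twist": [0,0,35]}])

```text
clock: 8.68
tool_pos: [0.4631, 0.156, 0.2293]
tcp_rot: [[0.072, 0.997, -0.002], [0.997, -0.072, -0.0], [-0.001, -0.002, -1.0]]
force: [0.8, 0.1, -3.9]
width: 0.0515
```

Request:
play_rows(moves=[{"linear": [0,0,0],"twist": [0,0,6]},{"linear": [0,0,0],"twist": [0,0,10.2]},{"linear": [0,0,0],"twist": [0,0,10.2]},{"linear": [0,0,0],"twist": [0,0,10.2]}])

```text
clock: 9.02
tool_pos: [0.4648, 0.1562, 0.2293]
tcp_rot: [[0.239, 0.971, -0.001], [0.971, -0.239, -0.0], [-0.001, -0.001, -1.0]]
force: [-0.5, 0.4, -3.5]
width: 0.0515
```

```bash
cat > hub2.py <<'E'
from part import *
from scipy.optimize import least_squares
def fixc(Q,R,c0):
    f=lambda c:np.hypot(*(Q-c).T)-R
    return least_squares(f,c0,loss='soft_l1',f_scale=.0005)
def hub2(n,h0=(.492,.27)):
    cm,im,d=wload(n); P=cloud(cm,d); h0=np.array(h0)
    r=np.hypot(P[...,0]-h0[0],P[...,1]-h0[1])
    for name,z,tol,rad in (('drum',.05,.003,.085),('nose',.128,.003,.007)):
        m=((abs(P[...,2]-z)<tol)&(r<rad+.012)).astype(np.uint8)
        if name=='drum': m|=((r<.05)&(P[...,2]>.045)).astype(np.uint8)
        cs=cv2.findContours(m,0,1)[0]
        if not cs: print(name,'none'); continue
        c=max(cs,key=cv2.contourArea)[:,0]
        c=c[(c[:,0]>2)&(c[:,0]<557)&(c[:,1]>2)&(c[:,1]<417)]
        Q=np.array([plane(cm,*q,z)[:2] for q in c]); a=circ(Q); 
        if name=='drum': Q=Q[abs(np.hypot(*(Q-h0).T)-.085)<.006]; ctr=fixc(Q,.0845,h0).x; e=np.hypot(*(Q-ctr).T)-.0845; print('fixR',ctr,'rms',e.std(),len(Q))
        print(name,a)
    g=im.astype(int).sum(2); th=cv2.medianBlur(im,21).astype(int).sum(2)
    k=(abs(P[...,2]-.05)<.003)&(r>.036)&(r<.082)&(g<th*.6)
    nn,L,S,cc=cv2.connectedComponentsWithStats(k.astype(np.uint8))
    for i in range(1,nn):
        if S[i,4]>15:
            vv,uu=np.nonzero(L==i); X=np.array([plane(cm,a,b,.05)[:2] for a,b in zip(uu,vv)]); mu=X.mean(0); _,s,V=np.linalg.svd(X-mu,full_matrices=False); v=V[0]
            if s[0]/s[1]<4: continue
            if v@(mu-ctr)<0: v=-v
            print('line',cc[i].round(),'dir ang',np.degrees(np.arctan2(v[1],v[0])),'from ctr',np.degrees(np.arctan2(*(mu-ctr)[::-1])),'axis offset',np.cross(v,ctr-mu),'r',np.hypot(*(mu-ctr)))
    return ctr
E
python3 - <<'E'
from hub2 import *
st(); wshot('w_h3'); hub2('w_hub'); hub2('w_h3')
s=env.read_state(); part('w_h3',*s['tool_pos'][:2],base=s['tool_pos'][2]-.0102)
E
```

```text
t 9.02 pos [0.4648 0.1562 0.2293] yaw 76.17 F [-0.5  0.4 -3.5] w 0.0515 j [ 0.19  0.28  1.86 -0.    1.    0.43]
fixR [0.492 0.27 ] rms nan 0
drum (array([0.88312372, 0.07517936]), np.float64(0.35779731227511347), 983)
nose (array([0.4918171 , 0.27026871]), np.float64(0.00789018636333222), 58)
line [293. 226.] dir ang -14.387323347507877 from ctr -13.719855103056828 axis offset -0.0007052406040131461 r 0.06053954544842223
fixR [0.49244506 0.27124787] rms 0.0007253137076525637 376
drum (array([0.49212428, 0.26990984]), np.float64(0.08330338830110685), 376)
nose (array([0.49220688, 0.26967501]), np.float64(0.00806028900061221), 86)
line [350.  53.] dir ang -14.773963497207665 from ctr -15.234918481643573 axis offset 0.00048474170039019063 r 0.060253070548070185
z collar med 0.23735740500294644 px 5110
collar circ [0.46435561 0.16034267] 0.025232090848170484 304 enc 0.46568563580513 0.16472989320755005 0.030295150354504585
flat phase 46.0 width 0.04971931355418532 centre [0.46470919 0.16129376]
rim (array([0.4657679 , 0.16915051]), np.float64(0.034202611192353925), 672) enc ((0.46348193287849426, 0.1560370773077011), 0.0460980087518692)
dot [218.5 233.3] 31 r 0.0296 ang 156.8 mean 134.06451612903226
dot [341.3 233.1] 18 r 0.0302 ang -4.4 mean 152.55555555555554
  ret = _var(a, axis=axis, dtype=dtype, out=out, ddof=ddof,
  arrmean = um.true_divide(arrmean, div, out=arrmean,
  ret = ret.dtype.type(ret / rcount)
```

Request:
play_rows(moves=[{"linear": [30,0,4],"twist": [0,0,0.5]},{"linear": [65,0,14],"twist": [0,0,0.5]},{"linear": [100,-0.5,34],"twist": [0,0,0.5]},{"linear": [117,-0.8,60],"twist": [0,0,0.5]},{"linear": [117,-0.8,64],"twist": [0,0,0.5]}])

```text
clock: 9.48
tool_pos: [0.4916, 0.2728, 0.1618]
tcp_rot: [[0.245, 0.97, -0.004], [0.97, -0.245, -0.001], [-0.002, -0.004, -1.0]]
force: [-1.5, -1.0, -4.7]
width: 0.0513
```

Request:
play_rows(moves=[{"linear": [0,0,8],"twist": [0,0,0]},{"linear": [0,0,14],"twist": [0,0,0]},{"linear": [0,0,18],"twist": [0,0,0]},{"linear": [0,0,18],"twist": [0,0,0]}])

```text
clock: 9.82
tool_pos: [0.4926, 0.27, 0.1478]
tcp_rot: [[0.249, 0.968, -0.0], [0.968, -0.249, -0.0], [-0.0, -0.0, -1.0]]
force: [-0.1, -0.5, -3.4]
width: 0.0514
```

```bash
python3 - <<'E'
from h import *
st(); go([.492,.270,.0662],-14.4+90)
E
```

```text
t 9.82 pos [0.4926 0.27   0.1478] yaw 75.57 F [-0.1 -0.5 -3.4] w 0.0514 j [ 0.38  0.48  1.79 -0.    0.87  0.64]
 lin [-0.2 -0.6 81.6] dist 82 twz -0.0 yaw 75.6
```

Request:
play_rows(moves=[{"linear": [0,-0.5,5],"twist": [0,0,0]},{"linear": [0,-0.5,10],"twist": [0,0,0]},{"linear": [0,-0.5,15],"twist": [0,0,0]},{"linear": [0,-0.5,20],"twist": [0,0,0]},{"linear": [0,-0.5,24],"twist": [0,0,0]}])

```text
clock: 10.23
tool_pos: [0.4923, 0.2711, 0.1235]
tcp_rot: [[0.249, 0.969, 0.001], [0.969, -0.249, 0.0], [0.0, 0.001, -1.0]]
force: [1.4, 1.4, -4.6]
width: 0.0516
```

Request:
play_rows(moves=[{"linear": [0,0,8],"twist": [0,0,0]},{"linear": [0,0,17],"twist": [0,0,0]},{"linear": [0,0,26],"twist": [0,0,0]},{"linear": [0,0,35],"twist": [0,0,0]},{"linear": [0,0,44],"twist": [0,0,0]}])

```text
clock: 10.65
tool_pos: [0.4923, 0.2712, 0.079]
tcp_rot: [[0.248, 0.969, 0.0], [0.969, -0.248, 0.0], [0.0, 0.0, -1.0]]
force: [1.7, 0.9, -2.0]
width: 0.0516
```

Request:
play_rows(moves=[{"linear": [0,0,5],"twist": [0,0,0]},{"linear": [0,0,9],"twist": [0,0,0]},{"linear": [0,0,12],"twist": [0,0,0]},{"linear": [0,0,13],"twist": [0,0,0]},{"linear": [0,0,13],"twist": [0,0,0]}])

```text
clock: 11.07
tool_pos: [0.4923, 0.2711, 0.0668]
tcp_rot: [[0.248, 0.969, 0.0], [0.969, -0.248, 0.0], [0.0, 0.0, -1.0]]
force: [4.9, 0.4, -6.8]
width: 0.0522
```

Request:
play_rows(moves=[{"linear": [0,0,1],"twist": [0,0,0]},{"linear": [0,0,1],"twist": [0,0,0]}])

```text
clock: 11.23
tool_pos: [0.4923, 0.2712, 0.0662]
tcp_rot: [[0.248, 0.969, 0.001], [0.969, -0.248, 0.0], [0.0, 0.001, -1.0]]
force: [3.7, -0.8, -2.9]
width: 0.0517
```

Request:
play_rows(grip=70, moves=[{"linear": [0,0,-1],"twist": [0,0,0]},{"linear": [0,0,-1],"twist": [0,0,0]},{"linear": [0,0,-1],"twist": [0,0,0]},{"linear": [0,0,-1],"twist": [0,0,0]}])

```text
clock: 11.57
tool_pos: [0.4918, 0.2711, 0.0671]
tcp_rot: [[0.248, 0.969, -0.0], [0.969, -0.248, -0.0], [-0.0, -0.0, -1.0]]
force: [-0.1, -0.2, 0.2]
width: 0.0686
```

Request:
play_rows(moves=[{"linear": [0,0,-30],"twist": [0,0,0]},{"linear": [0,0,-65],"twist": [0,0,0]},{"linear": [0,0,-100],"twist": [0,0,0]},{"linear": [-25,6,-135],"twist": [0,0,0]},{"linear": [-55,14,-155],"twist": [0,0,0]}])

```text
clock: 11.98
tool_pos: [0.4921, 0.2152, 0.225]
tcp_rot: [[0.246, 0.969, 0.003], [0.969, -0.246, 0.001], [0.002, 0.003, -1.0]]
force: [0.8, -0.5, 0.1]
width: 0.0701
```

```bash
python3 - <<'E'
from part import *
st(); wshot('w_s1'); part('w_s1',.492,.27,base=.056)
E
```

```text
t 11.98 pos [0.4921 0.2152 0.225 ] yaw 75.77 F [ 0.8 -0.5  0.1] w 0.0701 j [0.29 0.35 1.76 0.   1.02 0.54]
z collar med 0.07430277488578657 px 2139
collar circ [0.49047938 0.27062752] 0.025773737387513398 242 enc 0.4909656345844269 0.2706909775733948 0.02960227243602276
flat phase 45.5 width 0.051980635785718876 centre [0.49083194 0.27054073]
rim (array([0.49077265, 0.27058902]), np.float64(0.04307728401745616), 477) enc ((0.49080201983451843, 0.2706237733364105), 0.04606436938047409)
```

Request:
play_rows(grip=94, moves=[{"linear": [-38,9,0],"twist": [0,0,0]},{"linear": [-76,18,0],"twist": [0,0,0]},{"linear": [-114,27,0],"twist": [0,0,0]},{"linear": [-152,37,0],"twist": [0,0,0]},{"linear": [-192,47,0],"twist": [0,0,0]}])

```text
clock: 12.45
tool_pos: [0.4891, 0.0152, 0.222]
tcp_rot: [[0.248, 0.969, -0.0], [0.969, -0.248, 0.0], [0.0, -0.0, -1.0]]
force: [1.8, -0.1, 0.4]
width: 0.0926
```

Request:
play_rows(moves=[{"linear": [0,0,0],"twist": [0,0,0]},{"linear": [0,0,0],"twist": [0,0,0]}])

```text
clock: 12.62
tool_pos: [0.4896, 0.0149, 0.2219]
tcp_rot: [[0.252, 0.968, -0.0], [0.968, -0.252, 0.0], [0.0, -0.0, -1.0]]
force: [-0.0, -0.1, 0.4]
width: 0.0942
```

```bash
python3 - <<'E'
from part import *
st(); wshot('w_b'); part('w_b',.4887,.0154,base=.008,rmax=.047)
E
```

```text
t 12.62 pos [0.4896 0.0149 0.2219] yaw 75.39 F [-0.  -0.1  0.4] w 0.0942 j [-0.1   0.29  1.87  0.    0.98  0.15]
z collar med 0.026264259957547997 px 1679
collar circ [0.48696497 0.01696129] 0.026931567668412128 151 enc 0.4871636927127838 0.016771703958511353 0.02990683726966381
flat phase 54.0 width 0.05230877376339172 centre [0.48711251 0.01701932]
rim (array([0.48709281, 0.01690336]), np.float64(0.03810128628739979), 355) enc ((0.4871126711368561, 0.016955556347966194), 0.04112193360924721)
dot [247.9 183.9] 8 r 0.0309 ang 174.7 mean 149.75
```

View pics/w_b.png

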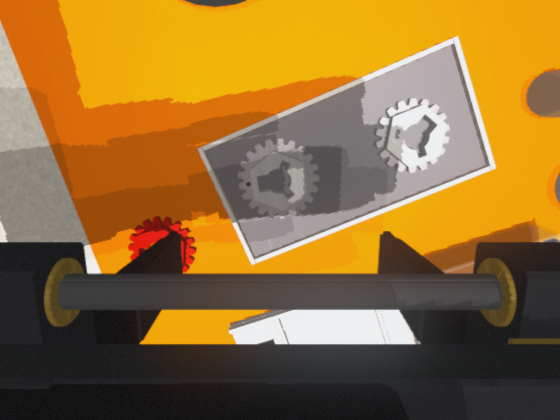

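Request:
play_rows(grip=66, moves=[{"linear": [1.4,-3,20],"twist": [0,0,7]},{"linear": [1.4,-3,45],"twist": [0,0,14]},{"linear": [1.4,-3,70],"twist": [0,0,21]},{"linear": [1.4,-3,95],"twist": [0,0,28]},{"linear": [1.4,-3,120],"twist": [0,0,35]}])

```text
clock: 13.08
tool_pos: [0.4871, 0.0205, 0.1009]
tcp_rot: [[0.762, 0.648, 0.0], [0.648, -0.762, 0.0], [0.0, 0.0, -1.0]]
force: [0.2, 0.0, -0.5]
width: 0.0678
```

Request:
play_rows(moves=[{"linear": [0,0,20],"twist": [0,0,7]},{"linear": [0,0,40],"twist": [0,0,14]},{"linear": [0,0,60],"twist": [0,0,16.4]},{"linear": [0,0,75],"twist": [0,0,16.4]},{"linear": [0,0,75],"twist": [0,0,16.4]}])

```text
clock: 13.5
tool_pos: [0.486, 0.0204, 0.0246]
tcp_rot: [[0.911, 0.412, -0.004], [0.412, -0.911, 0.001], [-0.004, -0.002, -1.0]]
force: [-0.4, 0.2, -0.5]
width: 0.0658
```

Request:
play_rows(moves=[{"linear": [0,0,0],"twist": [0,0,0]},{"linear": [0,0,0],"twist": [0,0,0]}])

```text
clock: 13.67
tool_pos: [0.4876, 0.0196, 0.0276]
tcp_rot: [[0.911, 0.412, 0.001], [0.412, -0.911, 0.0], [0.001, 0.0, -1.0]]
force: [-0.5, -0.1, 0.9]
width: 0.0659
```

```bash
python3 - <<'E'
from part import *
st(); go([.4871,.0170,.0175],24)
E
```

```text
t 13.67 pos [0.4876 0.0196 0.0276] yaw 24.31 F [-0.5 -0.1  0.9] w 0.0659 j [-0.1   0.59  2.06  0.    0.49  1.05]
 lin [-1.5  2.2 10.1] dist 10 twz 0.3 yaw 24.3
```

Request:
play_rows(moves=[{"linear": [-1.5,2.2,4],"twist": [0,0,0.3]},{"linear": [-1.5,2.2,8],"twist": [0,0,0.3]},{"linear": [-1.5,2.2,9.8],"twist": [0,0,0.3]},{"linear": [-1.5,2.2,9.8],"twist": [0,0,0.3]}])

```text
clock: 14.0
tool_pos: [0.4868, 0.0161, 0.017]
tcp_rot: [[0.914, 0.405, 0.0], [0.405, -0.914, 0.0], [0.0, -0.0, -1.0]]
force: [0.5, -0.1, -0.3]
width: 0.0658
```

Request:
play_rows(grip=46, squeeze=35, moves=[{"linear": [0,0,0],"twist": [0,0,0]},{"linear": [0,0,0],"twist": [0,0,0]},{"linear": [0,0,0],"twist": [0,0,0]},{"linear": [0,0,0],"twist": [0,0,0]}])

```text
clock: 14.33
tool_pos: [0.4869, 0.0161, 0.0172]
tcp_rot: [[0.914, 0.405, 0.0], [0.405, -0.914, 0.0], [0.0, 0.0, -1.0]]
force: [0.0, -0.8, -0.5]
width: 0.0514
```

```bash
python3 - <<'E'
from part import *
st(); go([.492,.2705,.22],195.6)
E
```

```text
t 14.33 pos [0.4869 0.0161 0.0172] yaw 23.91 F [ 0.  -0.8 -0.5] w 0.0514 j [-0.1   0.61  2.07  0.    0.46  1.05]
 lin [ 107.8 -230.5 -202.7] dist 325 twz -171.7 yaw 23.9
```

Request:
play_rows(moves=[{"linear": [0,0,-25],"twist": [0,0,-7]},{"linear": [0,0,-55],"twist": [0,0,-14]},{"linear": [0,0,-90],"twist": [0,0,-21]},{"linear": [0,0,-125],"twist": [0,0,-28]},{"linear": [0,0,-155],"twist": [0,0,-35]}])

```text
clock: 14.75
tool_pos: [0.4864, 0.0162, 0.1741]
tcp_rot: [[0.511, 0.86, 0.0], [0.86, -0.511, 0.0], [0.0, 0.0, -1.0]]
force: [1.1, 0.0, -3.3]
width: 0.0517
```

Request:
play_rows(moves=[{"linear": [0,0,-20],"twist": [0,0,-7]},{"linear": [0,0,-35],"twist": [0,0,-14]},{"linear": [0,0,-48],"twist": [0,0,-21]},{"linear": [0,0,-48],"twist": [0,0,-28]},{"linear": [0,0,-48],"twist": [0,0,-35]}])

```text
clock: 15.17
tool_pos: [0.4866, 0.0162, 0.2207]
tcp_rot: [[-0.074, 0.997, 0.001], [0.997, 0.074, 0.0], [-0.0, 0.001, -1.0]]
force: [0.8, 0.2, -3.4]
width: 0.0517
```

Request:
play_rows(moves=[{"linear": [20,2,0],"twist": [0,0,-7]},{"linear": [45,4,0],"twist": [0,0,-14]},{"linear": [72,7,0],"twist": [0,0,-21]},{"linear": [100,9,0],"twist": [0,0,-28]},{"linear": [127,11.5,0],"twist": [0,0,-35]}])

```text
clock: 15.58
tool_pos: [0.489, 0.1448, 0.2198]
tcp_rot: [[-0.633, 0.775, -0.001], [0.775, 0.633, -0.0], [0.001, -0.001, -1.0]]
force: [0.1, -0.7, -3.3]
width: 0.0518
```

Request:
play_rows(moves=[{"linear": [20,17,0],"twist": [0,0,-7]},{"linear": [42,35,0],"twist": [0,0,-14]},{"linear": [64,54,0],"twist": [0,0,-21]},{"linear": [84,71,0],"twist": [0,0,-28]},{"linear": [97,82,0],"twist": [0,0,-35]}])

```text
clock: 16.0
tool_pos: [0.4919, 0.2728, 0.2197]
tcp_rot: [[-0.963, 0.27, -0.001], [0.27, 0.963, 0.0], [0.001, -0.0, -1.0]]
force: [0.8, -0.3, -2.2]
width: 0.0517
```

Request:
play_rows(moves=[{"linear": [0,0,10],"twist": [0,0,-7]},{"linear": [0,0,20],"twist": [0,0,-14]},{"linear": [0,0,35],"twist": [0,0,-21]},{"linear": [0,0,50],"twist": [0,0,-28]},{"linear": [0,0,57],"twist": [0,0,-31.7]}])

```text
clock: 16.42
tool_pos: [0.4915, 0.2703, 0.1611]
tcp_rot: [[-0.961, -0.276, -0.003], [-0.276, 0.961, -0.001], [0.003, -0.0, -1.0]]
force: [-0.0, 0.4, -3.5]
width: 0.0517
```

Request:
play_rows(moves=[{"linear": [0,0,0],"twist": [0,0,0]},{"linear": [0,0,0],"twist": [0,0,0]}])

```text
clock: 16.58
tool_pos: [0.4922, 0.2705, 0.1628]
tcp_rot: [[-0.964, -0.267, -0.001], [-0.267, 0.964, -0.0], [0.001, -0.0, -1.0]]
force: [0.3, -0.0, -3.5]
width: 0.0513
```

```bash
python3 - <<'E'
from part import *
st(); go([.492,.2705,.155],195.6)
E
```

```text
t 16.58 pos [0.4922 0.2705 0.1628] yaw -164.53 F [ 0.3 -0.  -3.5] w 0.0513 j [ 0.38  0.46  1.77  0.    0.91 -1.46]
 lin [0.2 0.  7.8] dist 8 twz -0.1 yaw -164.5
```

Request:
play_rows(moves=[{"linear": [0,0,10],"twist": [0,0,0]},{"linear": [0,0,20],"twist": [0,0,0]},{"linear": [0,0,27],"twist": [0,0,0]},{"linear": [0,0,33],"twist": [0,0,0]},{"linear": [0,0,38],"twist": [0,0,0]}])

```text
clock: 17.0
tool_pos: [0.4932, 0.2709, 0.1259]
tcp_rot: [[-0.963, -0.269, 0.002], [-0.269, 0.963, 0.001], [-0.002, 0.0, -1.0]]
force: [3.3, -2.8, 1.1]
width: 0.0517
```

Request:
play_rows(moves=[{"linear": [0,0,3],"twist": [0,0,0]},{"linear": [0,0,6],"twist": [0,0,0]},{"linear": [0,0,9],"twist": [0,0,0]},{"linear": [0,0,9],"twist": [0,0,0]}])

```text
clock: 17.33
tool_pos: [0.4937, 0.2704, 0.1158]
tcp_rot: [[-0.963, -0.269, 0.002], [-0.269, 0.963, 0.0], [-0.002, -0.001, -1.0]]
force: [6.3, -3.1, -5.3]
width: 0.0519
```

Request:
play_rows(moves=[{"linear": [-1.2,-0.5,6],"twist": [0,0,0]},{"linear": [-1.2,-0.5,13],"twist": [0,0,0]},{"linear": [-1.2,-0.5,20],"twist": [0,0,0]},{"linear": [-1.2,-0.5,26],"twist": [0,0,0]},{"linear": [-1.2,-0.5,30],"twist": [0,0,0]}])

```text
clock: 17.75
tool_pos: [0.4938, 0.2703, 0.0851]
tcp_rot: [[-0.963, -0.269, -0.0], [-0.269, 0.963, -0.0], [0.0, -0.0, -1.0]]
force: [2.7, -2.2, -1.0]
width: 0.0515
```

Request:
play_rows(moves=[{"linear": [0,0,1.5],"twist": [0,0,0]},{"linear": [0,0,3],"twist": [0,0,0]},{"linear": [0,0,3.5],"twist": [0,0,0]},{"linear": [0,0,3.5],"twist": [0,0,0]}])

```text
clock: 18.08
tool_pos: [0.4939, 0.2704, 0.0831]
tcp_rot: [[-0.963, -0.269, 0.0], [-0.269, 0.963, 0.0], [-0.001, -0.0, -1.0]]
force: [1.7, -3.3, 1.7]
width: 0.0512
```

Request:
play_rows(moves=[{"linear": [0,0,1],"twist": [0,0,0]},{"linear": [0,0,1],"twist": [0,0,0]}])

```text
clock: 18.25
tool_pos: [0.494, 0.2705, 0.0829]
tcp_rot: [[-0.963, -0.269, 0.001], [-0.269, 0.963, 0.0], [-0.001, 0.0, -1.0]]
force: [-0.3, -5.4, 12.2]
width: 0.0516
```

Request:
play_rows(grip=70, moves=[{"linear": [0,0,-1],"twist": [0,0,0]},{"linear": [0,0,-1],"twist": [0,0,0]},{"linear": [0,0,-1],"twist": [0,0,0]},{"linear": [0,0,-1],"twist": [0,0,0]}])

```text
clock: 18.58
tool_pos: [0.4935, 0.2706, 0.0825]
tcp_rot: [[-0.963, -0.269, -0.0], [-0.269, 0.963, 0.0], [0.0, 0.0, -1.0]]
force: [-0.3, -0.7, 0.5]
width: 0.0689
```

Request:
play_rows(moves=[{"linear": [0,0,-35],"twist": [0,0,0]},{"linear": [0,0,-70],"twist": [0,0,0]},{"linear": [0,0,-110],"twist": [0,0,0]},{"linear": [0,0,-140],"twist": [0,0,0]},{"linear": [0,0,-140],"twist": [0,0,0]}])

```text
clock: 19.0
tool_pos: [0.4954, 0.2714, 0.2284]
tcp_rot: [[-0.963, -0.269, 0.008], [-0.269, 0.963, 0.004], [-0.009, 0.001, -1.0]]
force: [-0.7, 0.1, -0.3]
width: 0.07
```

```bash
python3 - <<'E'
from part import *
st(); wshot('w_s2'); part('w_s2',.492,.27,base=.074)
print(); part('w_b',.6305,.0224,rmax=.042)
E
```

```text
t 19.0 pos [0.4954 0.2714 0.2284] yaw -164.37 F [-0.7  0.1 -0.3] w 0.07 j [ 0.38  0.39  1.7   0.    1.05 -1.46]
z collar med 0.09219536492379271 px 1995
collar circ [0.49029576 0.26936406] 0.02620774148305172 210 enc 0.4907291531562805 0.2699532210826874 0.02979748509824276
flat phase 45.5 width 0.05242492861492721 centre [0.49087548 0.2700721 ]
rim (array([0.49109082, 0.27013676]), np.float64(0.038175008577173916), 424) enc ((0.4911446273326874, 0.2701732814311981), 0.04117618873715401)
dot [260.7 217.2] 6 r 0.0318 ang -13.6 mean 177.66666666666666

z collar med 0.02618104996777798 px 1947
collar circ [0.62473235 0.02556474] 0.027289899326096843 158 enc 0.6247268915176392 0.025666654109954834 0.03031143546104431
flat phase 37.0 width 0.05305558841319286 centre [0.62463666 0.02550558]
rim (array([0.62519116, 0.02528377]), np.float64(0.03358494310566476), 322) enc ((0.6249600648880005, 0.0253695547580719), 0.03650319576263428)
```

Request:
play_rows(grip=94, moves=[{"linear": [-8,-33,0],"twist": [0,0,0]},{"linear": [-15,-66,0],"twist": [0,0,0]},{"linear": [-22,-99,0],"twist": [0,0,0]},{"linear": [-29,-132,0],"twist": [0,0,0]},{"linear": [-36,-165,0],"twist": [0,0,0]}])

```text
clock: 19.47
tool_pos: [0.5728, 0.1198, 0.2211]
tcp_rot: [[-0.963, -0.269, -0.002], [-0.269, 0.963, 0.0], [0.002, 0.001, -1.0]]
force: [-0.2, -0.0, 0.0]
width: 0.0929
```

Request:
play_rows(moves=[{"linear": [-6,-27,0],"twist": [0,0,7]},{"linear": [-12,-54,0],"twist": [0,0,14]},{"linear": [-17,-80,0],"twist": [0,0,21]},{"linear": [-23,-105,0],"twist": [0,0,28]},{"linear": [-23,-107,0],"twist": [0,0,35]}])

```text
clock: 19.88
tool_pos: [0.625, 0.021, 0.2205]
tcp_rot: [[-0.94, 0.34, -0.002], [0.34, 0.94, -0.0], [0.002, -0.001, -1.0]]
force: [-0.8, 0.1, -0.0]
width: 0.0941
```

Request:
play_rows(moves=[{"linear": [0,0,5],"twist": [0,0,7]},{"linear": [0,0,10],"twist": [0,0,14]},{"linear": [0,0,10],"twist": [0,0,21]},{"linear": [0,0,10],"twist": [0,0,28]},{"linear": [0,0,10],"twist": [0,0,33.4]}])

```text
clock: 20.3
tool_pos: [0.6232, 0.0245, 0.2107]
tcp_rot: [[-0.6, 0.8, -0.003], [0.8, 0.6, 0.0], [0.002, -0.002, -1.0]]
force: [-0.3, -0.4, -0.1]
width: 0.0943
```

Request:
play_rows(moves=[{"linear": [0,0,0],"twist": [0,0,0]},{"linear": [0,0,0],"twist": [0,0,0]}])

```text
clock: 20.47
tool_pos: [0.6234, 0.0245, 0.2114]
tcp_rot: [[-0.607, 0.794, -0.002], [0.794, 0.607, 0.0], [0.001, -0.001, -1.0]]
force: [0.2, 0.8, 0.1]
width: 0.0941
```

```bash
python3 - <<'E'
from part import *
st(); cm,im,d=wshot('w_c'); C=part('w_c',.625,.0255,rmax=.042)
u,v=map(int,proj(cm,[*C,.02])); print(u,v); save('w_cc',cv2.resize(im[max(v-60,0):v+60,u-60:u+60],None,fx=4,fy=4))
f=np.load('top0.npz'); ct=cam('top'); P=cloud(ct,f['d']); m=(P[...,2]>.06)&(P[...,0]>.6)&(P[...,0]<.85)&(abs(P[...,1])<.15)
n,L,S,cc=cv2.connectedComponentsWithStats(m.astype(np.uint8))
for i in range(1,n):
    if S[i,4]>20: print(P[L==i].min(0),P[L==i].max(0))
E
```

```text
t 20.47 pos [0.6234 0.0245 0.2114] yaw 127.39 F [0.2 0.8 0.1] w 0.0941 j [-0.07  0.49  1.56  0.    1.09 -0.72]
z collar med 0.026193107498752144 px 1772
collar circ [0.6250074  0.02522328] 0.027037984552869807 167 enc 0.6252974271774292 0.02482318878173828 0.029729539528489113
flat phase 37.5 width 0.052301511435383974 centre [0.62501636 0.02516925]
rim (array([0.6252084 , 0.02498737]), np.float64(0.033237215892317984), 307) enc ((0.6250975728034973, 0.024984028190374374), 0.0362057127058506)
282 184
[ 0.76555046 -0.10025692  0.06031806] [ 0.82166782 -0.04120638  0.14860715]
[0.74873047 0.01163488 0.0600533 ] [0.7876913  0.04937027 0.09842082]
```

View pics/w_cc.png

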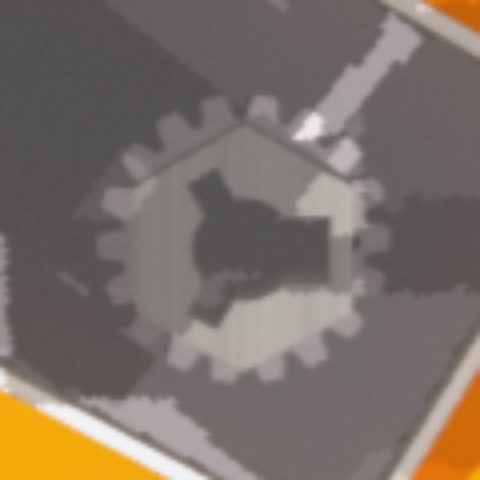

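Request:
play_rows(grip=66, moves=[{"linear": [0,1.7,35],"twist": [0,0,0]},{"linear": [0,1.7,75],"twist": [0,0,0]},{"linear": [0,1.7,115],"twist": [0,0,0]},{"linear": [0,1.7,150],"twist": [0,0,0]},{"linear": [0,1.7,168],"twist": [0,0,0]}])

```text
clock: 20.93
tool_pos: [0.6232, 0.0256, 0.0402]
tcp_rot: [[-0.607, 0.795, -0.005], [0.795, 0.607, 0.0], [0.003, -0.004, -1.0]]
force: [1.1, -0.4, 0.3]
width: 0.0682
```

Request:
play_rows(moves=[{"linear": [0,0,8],"twist": [0,0,0]},{"linear": [0,0,15],"twist": [0,0,0]},{"linear": [0,0,20],"twist": [0,0,0]},{"linear": [0,0,20],"twist": [0,0,0]},{"linear": [0,0,20],"twist": [0,0,0]}])

```text
clock: 21.35
tool_pos: [0.6257, 0.0254, 0.0256]
tcp_rot: [[-0.605, 0.796, 0.002], [0.796, 0.605, -0.0], [-0.001, 0.001, -1.0]]
force: [-0.2, -0.2, 0.6]
width: 0.066
```

```bash
python3 - <<'E'
from part import *
st(); go([.6251,.0251,.0172],127.5)
E
```

```text
t 21.35 pos [0.6257 0.0254 0.0256] yaw 127.24 F [-0.2 -0.2  0.6] w 0.066 j [-0.06  0.72  1.71  0.    0.71 -0.71]
 lin [ 0.1 -0.6  8.4] dist 8 twz -0.3 yaw 127.2
```

Request:
play_rows(moves=[{"linear": [0,-0.5,4],"twist": [0,0,-0.3]},{"linear": [0,-0.5,7],"twist": [0,0,-0.3]},{"linear": [0,-0.5,8.4],"twist": [0,0,-0.3]},{"linear": [0,-0.5,8.4],"twist": [0,0,-0.3]}])

```text
clock: 21.68
tool_pos: [0.6247, 0.0251, 0.0161]
tcp_rot: [[-0.609, 0.793, -0.0], [0.793, 0.609, 0.0], [0.0, 0.0, -1.0]]
force: [0.4, 0.3, 0.5]
width: 0.0657
```

Request:
play_rows(grip=46, squeeze=35, moves=[{"linear": [0,0,0],"twist": [0,0,0]},{"linear": [0,0,0],"twist": [0,0,0]},{"linear": [0,0,0],"twist": [0,0,0]},{"linear": [0,0,0],"twist": [0,0,0]}])

```text
clock: 22.02
tool_pos: [0.6249, 0.0251, 0.0163]
tcp_rot: [[-0.609, 0.793, 0.0], [0.793, 0.609, 0.0], [-0.0, 0.0, -1.0]]
force: [0.7, 0.7, 0.6]
width: 0.0515
```

```bash
python3 - <<'E'
from part import *
st(); go([.492,.2705,.165],75.6)
E
```

```text
t 22.02 pos [0.6249 0.0251 0.0163] yaw 127.51 F [0.7 0.7 0.6] w 0.0515 j [-0.07  0.73  1.72  0.    0.69 -0.72]
 lin [ 275.5   44.1 -148.7] dist 316 twz 51.9 yaw 127.5
```

Request:
play_rows(moves=[{"linear": [0,0,-30],"twist": [0,0,0]},{"linear": [0,0,-65],"twist": [0,0,0]},{"linear": [12,2,-100],"twist": [0,0,0]},{"linear": [40,6,-135],"twist": [0,0,0]},{"linear": [75,12,-165],"twist": [0,0,0]}])

```text
clock: 22.43
tool_pos: [0.5915, 0.0861, 0.1779]
tcp_rot: [[-0.607, 0.795, 0.001], [0.795, 0.607, -0.0], [-0.001, 0.001, -1.0]]
force: [0.0, 0.8, -2.0]
width: 0.0516
```

Request:
play_rows(moves=[{"linear": [36,6,-8],"twist": [0,0,7]},{"linear": [72,12,-15],"twist": [0,0,14]},{"linear": [108,18,-15],"twist": [0,0,21]},{"linear": [146,24,-15],"twist": [0,0,28]},{"linear": [180,29,-15],"twist": [0,0,35]}])

```text
clock: 22.85
tool_pos: [0.5038, 0.2478, 0.191]
tcp_rot: [[-0.041, 0.999, -0.0], [0.999, 0.041, 0.0], [0.0, -0.0, -1.0]]
force: [-0.1, 0.5, -1.9]
width: 0.0508
```

Request:
play_rows(moves=[{"linear": [10,-5,8],"twist": [0,0,7]},{"linear": [18.5,-9,20],"twist": [0,0,14]},{"linear": [18.5,-9,30],"twist": [0,0,16.9]},{"linear": [18.5,-9,34],"twist": [0,0,16.9]},{"linear": [18.5,-9,34],"twist": [0,0,16.9]}])

```text
clock: 23.27
tool_pos: [0.4949, 0.2642, 0.156]
tcp_rot: [[0.243, 0.97, -0.002], [0.97, -0.243, -0.001], [-0.001, -0.002, -1.0]]
force: [-0.5, 0.1, -1.8]
width: 0.0521
```

```bash
python3 - <<'E'
from part import *
st(); go([.4922,.2705,.1003],75.6)
E
```

```text
t 23.27 pos [0.4949 0.2642 0.156 ] yaw 75.91 F [-0.5  0.1 -1.8] w 0.0521 j [ 0.37  0.47  1.78 -0.    0.89  0.62]
 lin [ 5.5 -4.  55.7] dist 56 twz 0.3 yaw 75.9
```

Request:
play_rows(moves=[{"linear": [5.5,-4,0],"twist": [0,0,0.3]},{"linear": [5.5,-4,6],"twist": [0,0,0.3]},{"linear": [5.5,-4,15],"twist": [0,0,0.3]},{"linear": [5.5,-4,22],"twist": [0,0,0.3]},{"linear": [5.5,-4,29],"twist": [0,0,0.3]}])

```text
clock: 23.68
tool_pos: [0.4928, 0.2705, 0.127]
tcp_rot: [[0.251, 0.968, -0.0], [0.968, -0.251, -0.0], [-0.0, -0.0, -1.0]]
force: [0.3, -0.5, -2.5]
width: 0.0517
```

Request:
play_rows(moves=[{"linear": [0,0,2],"twist": [0,0,0]},{"linear": [0,0,4],"twist": [0,0,0]},{"linear": [0,0,4],"twist": [0,0,0]}])

```text
clock: 23.93
tool_pos: [0.4927, 0.2706, 0.1235]
tcp_rot: [[0.251, 0.968, -0.001], [0.968, -0.251, -0.0], [-0.0, -0.001, -1.0]]
force: [-0.7, -0.5, -3.0]
width: 0.0517
```

In freely. Going on down to the seat (TCP z 0.100).

Request:
play_rows(moves=[{"linear": [0,0,6],"twist": [0,0,0]},{"linear": [0,0,13],"twist": [0,0,0]},{"linear": [0,0,18],"twist": [0,0,0]},{"linear": [0,0,21],"twist": [0,0,0]},{"linear": [0,0,23],"twist": [0,0,0]}])

```text
clock: 24.35
tool_pos: [0.4926, 0.2707, 0.1003]
tcp_rot: [[0.251, 0.968, -0.001], [0.968, -0.251, -0.0], [-0.0, -0.001, -1.0]]
force: [0.3, -0.5, 5.8]
width: 0.0514
```

Request:
play_rows(moves=[{"linear": [0,0,1],"twist": [0,0,0]},{"linear": [0,0,1],"twist": [0,0,0]},{"linear": [0,0,1],"twist": [0,0,0]}])

```text
clock: 24.6
tool_pos: [0.4927, 0.2707, 0.1003]
tcp_rot: [[0.251, 0.968, -0.0], [0.968, -0.251, 0.0], [0.0, -0.0, -1.0]]
force: [-2.9, -1.0, 3.9]
width: 0.0514
```

Request:
play_rows(grip=70, moves=[{"linear": [0,0,-1],"twist": [0,0,0]},{"linear": [0,0,-1],"twist": [0,0,0]},{"linear": [0,0,-1],"twist": [0,0,0]},{"linear": [0,0,-1],"twist": [0,0,0]}])

```text
clock: 24.93
tool_pos: [0.493, 0.2708, 0.101]
tcp_rot: [[0.251, 0.968, 0.0], [0.968, -0.251, 0.0], [0.0, 0.0, -1.0]]
force: [-0.0, -0.3, 0.4]
width: 0.0688
```

Request:
play_rows(moves=[{"linear": [0,0,-30],"twist": [0,0,0]},{"linear": [0,0,-65],"twist": [0,0,0]},{"linear": [-15,4,-95],"twist": [0,0,0]},{"linear": [-40,11,-118],"twist": [0,0,0]},{"linear": [-60,17,-120],"twist": [0,0,0]}])

```text
clock: 25.35
tool_pos: [0.4954, 0.2081, 0.2251]
tcp_rot: [[0.25, 0.968, 0.006], [0.968, -0.25, 0.002], [0.003, 0.006, -1.0]]
force: [0.4, -0.6, 0.0]
width: 0.07
```

```bash
python3 - <<'E'
from part import *
st(); wshot('w_s3'); part('w_s3',.492,.27,base=.092)
E
```

```text
t 25.35 pos [0.4954 0.2081 0.2251] yaw 75.55 F [ 0.4 -0.6  0. ] w 0.07 j [ 0.27  0.35  1.76 -0.    1.02  0.53]
z collar med 0.11026798468982307 px 3003
collar circ [0.49112829 0.26984734] 0.02682544390638943 203 enc 0.4912227392196655 0.27008283138275146 0.029732758179306984
flat phase 45.5 width 0.05199857285419823 centre [0.4911122 0.2698328]
rim (array([0.49107268, 0.26990065]), np.float64(0.03325088773912701), 417) enc ((0.49112841486930847, 0.2698526382446289), 0.03610904514789581)
```

Request:
play_rows(grip=94, moves=[{"linear": [-38,11,0],"twist": [0,0,0]},{"linear": [-76,22,0],"twist": [0,0,0]},{"linear": [-114,33,0],"twist": [0,0,0]},{"linear": [-152,44,0],"twist": [0,0,0]},{"linear": [-190,54,0],"twist": [0,0,0]}])

```text
clock: 25.82
tool_pos: [0.4987, 0.0092, 0.2208]
tcp_rot: [[0.251, 0.968, 0.0], [0.968, -0.251, 0.0], [0.0, 0.0, -1.0]]
force: [1.6, -0.6, 0.2]
width: 0.0931
```

Request:
play_rows(moves=[{"linear": [-38,11,0],"twist": [0,0,0]},{"linear": [-76,22,0],"twist": [0,0,0]},{"linear": [-114,33,0],"twist": [0,0,0]},{"linear": [-152,44,0],"twist": [0,0,0]},{"linear": [-190,54,0],"twist": [0,0,0]}])

```text
clock: 26.23
tool_pos: [0.5033, -0.1886, 0.2207]
tcp_rot: [[0.251, 0.968, 0.0], [0.968, -0.251, 0.0], [0.0, 0.0, -1.0]]
force: [1.5, 0.4, 0.2]
width: 0.094
```

Request:
play_rows(moves=[{"linear": [-32,9,0],"twist": [0,0,0]},{"linear": [-64,19,0],"twist": [0,0,0]},{"linear": [-93,28,0],"twist": [0,0,0]},{"linear": [-93,28,0],"twist": [0,0,0]},{"linear": [-93,28,0],"twist": [0,0,0]}])

```text
clock: 26.65
tool_pos: [0.507, -0.2847, 0.2201]
tcp_rot: [[0.253, 0.967, -0.001], [0.967, -0.253, 0.001], [0.001, -0.001, -1.0]]
force: [0.4, 0.8, -0.4]
width: 0.0937
```

```bash
python3 - <<'E'
from part import *
st(); cm,im,d=wshot('w_sp'); C=part('w_sp',.507,-.284,rmax=.036,spacer=True)
u,v=map(int,proj(cm,[*C,.02])); print(u,v); save('w_spc',cv2.resize(im[max(v-60,0):v+60,u-60:u+60],None,fx=4,fy=4))
E
```

```text
t 26.65 pos [ 0.507  -0.2847  0.2201] yaw 75.34 F [ 0.4  0.8 -0.4] w 0.0937 j [-0.63  0.42  1.66  0.    1.06 -0.37]
z collar med 0.026205510640192886 px 1698
collar circ [ 0.51348352 -0.28734574] 0.02698251531099524 157 enc 0.5135650634765625 -0.2872503697872162 0.029879311099648476
flat phase 18.0 width 0.0522657353899878 centre [ 0.51362432 -0.28734397]
288 182
```

View pics/w_spc.png

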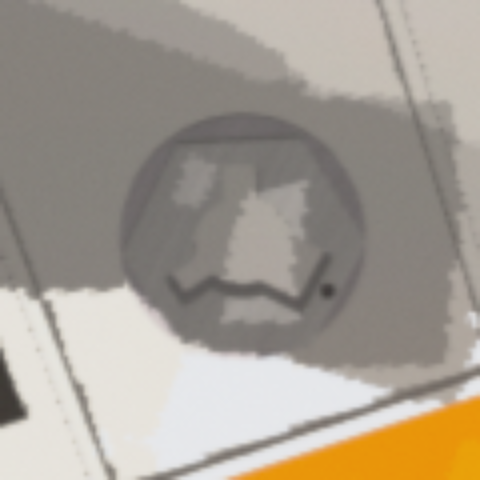

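Request:
play_rows(grip=66, moves=[{"linear": [-0.8,3,25],"twist": [0,0,7]},{"linear": [-0.8,7,60],"twist": [0,0,14]},{"linear": [-0.8,7,95],"twist": [0,0,21]},{"linear": [-0.8,7,130],"twist": [0,0,27.3]},{"linear": [-0.8,7,155],"twist": [0,0,27.3]}])

```text
clock: 27.12
tool_pos: [0.5133, -0.2841, 0.0635]
tcp_rot: [[0.671, 0.741, -0.002], [0.741, -0.671, 0.001], [-0.0, -0.002, -1.0]]
force: [-0.5, 0.2, -0.6]
width: 0.0678
```

Request:
play_rows(moves=[{"linear": [0,0,15],"twist": [0,0,0]},{"linear": [0,0,28],"twist": [0,0,0]},{"linear": [0,0,38],"twist": [0,0,0]},{"linear": [0,0,38],"twist": [0,0,0]},{"linear": [0,0,38],"twist": [0,0,0]}])

```text
clock: 27.53
tool_pos: [0.514, -0.2854, 0.028]
tcp_rot: [[0.666, 0.746, -0.0], [0.746, -0.666, 0.0], [0.0, -0.0, -1.0]]
force: [-0.3, -0.1, -0.5]
width: 0.0657
```

```bash
python3 - <<'E'
from part import *
st(); go([.5136,-.2873,.0168],48)
E
```

```text
t 27.53 pos [ 0.514  -0.2854  0.028 ] yaw 48.22 F [-0.3 -0.1 -0.5] w 0.0657 j [-0.62  0.68  1.81  0.    0.65  0.11]
 lin [-1.7  0.9 11.2] dist 11 twz 0.2 yaw 48.2
```

Request:
play_rows(moves=[{"linear": [-1.7,1,4],"twist": [0,0,0.2]},{"linear": [-1.7,1,8],"twist": [0,0,0.2]},{"linear": [-1.7,1,11],"twist": [0,0,0.2]},{"linear": [-1.7,1,11],"twist": [0,0,0.2]}])

```text
clock: 27.87
tool_pos: [0.5133, -0.288, 0.0166]
tcp_rot: [[0.67, 0.743, -0.0], [0.743, -0.67, 0.0], [0.0, -0.0, -1.0]]
force: [-0.2, 0.2, -0.6]
width: 0.066
```

Request:
play_rows(grip=46, squeeze=35, moves=[{"linear": [0,0,0],"twist": [0,0,0]},{"linear": [0,0,0],"twist": [0,0,0]},{"linear": [0,0,0],"twist": [0,0,0]},{"linear": [0,0,0],"twist": [0,0,0]}])

```text
clock: 28.2
tool_pos: [0.5136, -0.2882, 0.0171]
tcp_rot: [[0.669, 0.743, 0.0], [0.743, -0.669, -0.0], [0.0, 0.0, -1.0]]
force: [0.2, -1.4, 0.9]
width: 0.0517
```

```bash
python3 - <<'E'
from part import *
st(); go([.4922,.2705,.175],75.6)
E
```

```text
t 28.2 pos [ 0.5136 -0.2882  0.0171] yaw 47.98 F [ 0.2 -1.4  0.9] w 0.0517 j [-0.62  0.7   1.81  0.    0.63  0.11]
 lin [ 400.7 -389.8 -158.1] dist 581 twz -27.6 yaw 48.0
```

Request:
play_rows(moves=[{"linear": [0,0,-30],"twist": [0,0,0]},{"linear": [0,0,-65],"twist": [0,0,0]},{"linear": [10,-10,-100],"twist": [0,0,0]},{"linear": [30,-29,-132],"twist": [0,0,0]},{"linear": [55,-53,-160],"twist": [0,0,0]}])

```text
clock: 28.62
tool_pos: [0.5109, -0.2147, 0.1768]
tcp_rot: [[0.671, 0.742, 0.001], [0.742, -0.671, -0.001], [0.0, 0.002, -1.0]]
force: [0.3, -0.0, -1.4]
width: 0.0516
```

Request:
play_rows(moves=[{"linear": [27,-26,-8],"twist": [0,0,0]},{"linear": [54,-52,-8],"twist": [0,0,0]},{"linear": [81,-78,-8],"twist": [0,0,0]},{"linear": [108,-104,-8],"twist": [0,0,0]},{"linear": [135,-131,-8],"twist": [0,0,0]}])

```text
clock: 29.03
tool_pos: [0.5035, -0.0248, 0.1829]
tcp_rot: [[0.67, 0.743, 0.0], [0.743, -0.67, 0.0], [0.0, 0.0, -1.0]]
force: [1.9, -0.1, -1.5]
width: 0.0516
```

Request:
play_rows(moves=[{"linear": [27,-26,0],"twist": [0,0,0]},{"linear": [54,-52,0],"twist": [0,0,0]},{"linear": [81,-78,0],"twist": [0,0,0]},{"linear": [108,-104,0],"twist": [0,0,0]},{"linear": [135,-131,0],"twist": [0,0,0]}])

```text
clock: 29.45
tool_pos: [0.4966, 0.1633, 0.1828]
tcp_rot: [[0.669, 0.743, 0.0], [0.743, -0.669, 0.0], [0.0, 0.0, -1.0]]
force: [0.9, -0.4, -2.1]
width: 0.0518
```

Request:
play_rows(moves=[{"linear": [25,-25,0],"twist": [0,0,-7]},{"linear": [50,-50,5],"twist": [0,0,-14]},{"linear": [70,-68,12],"twist": [0,0,-21]},{"linear": [75.7,-74.8,18],"twist": [0,0,-27.6]},{"linear": [75.7,-74.8,20],"twist": [0,0,-27.6]}])

```text
clock: 29.87
tool_pos: [0.4912, 0.2697, 0.1617]
tcp_rot: [[0.241, 0.97, -0.001], [0.97, -0.241, -0.0], [-0.001, -0.001, -1.0]]
force: [-0.1, 0.5, -1.4]
width: 0.0519
```

Request:
play_rows(moves=[{"linear": [0,0,0],"twist": [0,0,0]},{"linear": [0,0,0],"twist": [0,0,0]},{"linear": [0,0,0],"twist": [0,0,0]}])

```text
clock: 30.12
tool_pos: [0.4925, 0.2669, 0.1632]
tcp_rot: [[0.253, 0.968, 0.0], [0.968, -0.253, 0.0], [0.0, 0.0, -1.0]]
force: [-0.1, -1.1, -1.9]
width: 0.0516
```

```bash
python3 - <<'E'
from part import *
st(); go([.4924,.2705,.1191],75.6)
E
```

```text
t 30.12 pos [0.4925 0.2669 0.1632] yaw 75.35 F [-0.1 -1.1 -1.9] w 0.0516 j [ 0.38  0.46  1.78 -0.    0.9   0.63]
 lin [ 3.5 -1.1 44.1] dist 44 twz -0.2 yaw 75.4
```

Request:
play_rows(moves=[{"linear": [3.5,-1,6],"twist": [0,0,-0.2]},{"linear": [3.5,-1,15],"twist": [0,0,-0.2]},{"linear": [3.5,-1,23],"twist": [0,0,-0.2]},{"linear": [3.5,-1,30],"twist": [0,0,-0.2]},{"linear": [3.5,-1,35],"twist": [0,0,-0.2]}])

```text
clock: 30.53
tool_pos: [0.4922, 0.2715, 0.1272]
tcp_rot: [[0.246, 0.969, 0.0], [0.969, -0.246, 0.0], [0.0, -0.0, -1.0]]
force: [-2.6, 2.3, 19.2]
width: 0.0513
```

Request:
play_rows(moves=[{"linear": [0,0,3],"twist": [0,0,0]},{"linear": [0,0,5],"twist": [0,0,0]},{"linear": [0,0,5],"twist": [0,0,0]}])

```text
clock: 30.78
tool_pos: [0.4929, 0.2708, 0.1222]
tcp_rot: [[0.245, 0.969, 0.001], [0.969, -0.245, -0.001], [-0.001, 0.001, -1.0]]
force: [5.4, -6.2, -2.1]
width: 0.0518
```

Request:
play_rows(moves=[{"linear": [0,0,1.5],"twist": [0,0,0]},{"linear": [0,0,3],"twist": [0,0,0]},{"linear": [0,0,4],"twist": [0,0,0]},{"linear": [0,0,4],"twist": [0,0,0]}])

```text
clock: 31.12
tool_pos: [0.493, 0.2707, 0.1192]
tcp_rot: [[0.246, 0.969, 0.002], [0.969, -0.246, -0.001], [-0.0, 0.002, -1.0]]
force: [1.0, -7.8, 7.6]
width: 0.052
```

Request:
play_rows(grip=70, moves=[{"linear": [0,0,-1],"twist": [0,0,0]},{"linear": [0,0,-1],"twist": [0,0,0]},{"linear": [0,0,-1],"twist": [0,0,0]},{"linear": [0,0,-1],"twist": [0,0,0]}])

```text
clock: 31.45
tool_pos: [0.492, 0.2716, 0.1195]
tcp_rot: [[0.246, 0.969, -0.0], [0.969, -0.246, 0.0], [-0.0, -0.0, -1.0]]
force: [0.6, -0.1, 1.0]
width: 0.0685
```

Request:
play_rows(moves=[{"linear": [0,0,-30],"twist": [0,0,0]},{"linear": [0,0,-65],"twist": [0,0,0]},{"linear": [-15,4,-100],"twist": [0,0,0]},{"linear": [-40,11,-122],"twist": [0,0,0]},{"linear": [-60,17,-122],"twist": [0,0,0]}])

```text
clock: 31.87
tool_pos: [0.495, 0.209, 0.2461]
tcp_rot: [[0.244, 0.97, 0.007], [0.97, -0.244, 0.002], [0.004, 0.006, -1.0]]
force: [0.9, -1.1, -0.2]
width: 0.07
```

```bash
python3 - <<'E'
from part import *
st(); cm,im,d=wshot('w_s4'); C=part('w_s4',.492,.27,base=.110,spacer=True)
u,v=map(int,proj(cm,[*C,.12])); v0=max(v-75,0); save('w_s4c',cv2.resize(im[v0:v0+150,u-90:u+90],None,fx=4,fy=4))
E
```

```text
t 31.87 pos [0.495  0.209  0.2461] yaw 75.85 F [ 0.9 -1.1 -0.2] w 0.07 j [0.28 0.33 1.74 0.   1.07 0.52]
z collar med 0.12819689546720167 px 3426
collar circ [0.49197586 0.2713993 ] 0.0268574392453861 212 enc 0.49194151163101196 0.2717576026916504 0.029671110212802887
flat phase 46.0 width 0.05187386523614485 centre [0.49180227 0.27141869]
```

View pics/w_s4c.png

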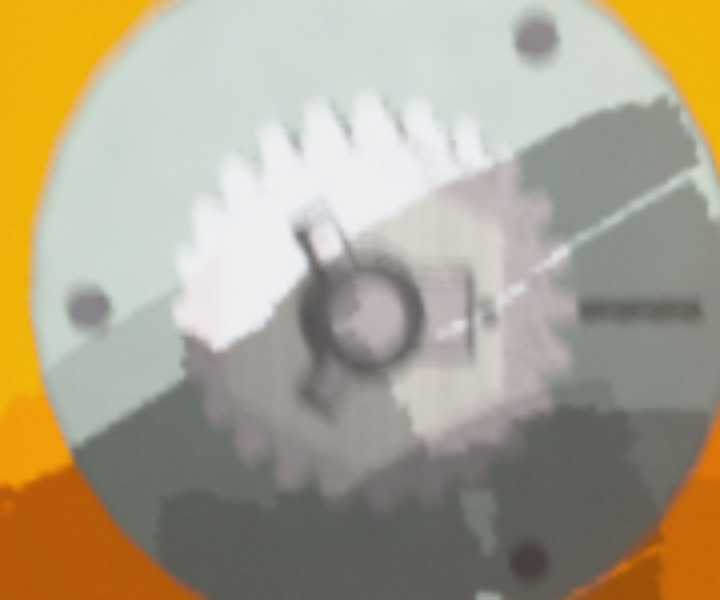

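Request:
play_rows(grip=0, moves=[{"linear": [-34,3,0],"twist": [0,0,0]},{"linear": [-68,7,0],"twist": [0,0,0]},{"linear": [-102,10,0],"twist": [0,0,0]},{"linear": [-136,13,0],"twist": [0,0,0]},{"linear": [-170,17,0],"twist": [0,0,0]}])

```text
clock: 32.33
tool_pos: [0.4678, 0.039, 0.2414]
tcp_rot: [[0.245, 0.969, -0.0], [0.969, -0.245, 0.0], [0.0, -0.0, -1.0]]
force: [1.3, -0.5, -0.3]
width: 0.0421
```

Request:
play_rows(moves=[{"linear": [-34,3,8],"twist": [0,0,0]},{"linear": [-68,7,16],"twist": [0,0,0]},{"linear": [-102,10,24],"twist": [0,0,0]},{"linear": [-136,13,32],"twist": [0,0,0]},{"linear": [-170,17,40],"twist": [0,0,0]}])

```text
clock: 32.75
tool_pos: [0.4426, -0.1301, 0.2011]
tcp_rot: [[0.246, 0.969, -0.0], [0.969, -0.246, 0.0], [0.0, -0.0, -1.0]]
force: [1.1, 0.0, -0.4]
width: 0.0088
```

Request:
play_rows(moves=[{"linear": [-30,3,20],"twist": [0,0,-6]},{"linear": [-60,5,40],"twist": [0,0,-12]},{"linear": [-90,8,60],"twist": [0,0,-18.8]},{"linear": [-114,10,70],"twist": [0,0,-18.8]},{"linear": [-114,10,70],"twist": [0,0,-18.8]}])

```text
clock: 33.17
tool_pos: [0.4239, -0.2445, 0.1292]
tcp_rot: [[-0.077, 0.997, -0.002], [0.997, 0.077, 0.002], [0.002, -0.002, -1.0]]
force: [0.1, 1.1, -0.5]
width: 0.0002
```

```bash
python3 - <<'E'
from part import *
st(); go([.427,-.241,.016],94.6)
E
```

```text
t 33.17 pos [ 0.4239 -0.2445  0.1292] yaw 94.44 F [ 0.1  1.1 -0.5] w 0.0002 j [-0.66  0.42  1.98 -0.    0.75 -0.74]
 lin [  3.1   3.6 113.2] dist 113 twz -0.2 yaw 94.4
```

Request:
play_rows(moves=[{"linear": [3,3,35],"twist": [0,0,0]},{"linear": [3,3,70],"twist": [0,0,0]},{"linear": [3,3,100],"twist": [0,0,0]},{"linear": [3,3,114],"twist": [0,0,0]},{"linear": [3,3,114],"twist": [0,0,0]}])

```text
clock: 33.58
tool_pos: [0.4267, -0.2371, 0.015]
tcp_rot: [[-0.08, 0.997, -0.004], [0.997, 0.08, 0.003], [0.004, -0.004, -1.0]]
force: [-0.9, 0.3, -0.1]
width: 0.0005
```

Request:
play_rows(moves=[{"linear": [0,0,2],"twist": [0,0,0]},{"linear": [0,0,4],"twist": [0,0,0]},{"linear": [0,0,4],"twist": [0,0,0]}])

```text
clock: 33.83
tool_pos: [0.4282, -0.2386, 0.0146]
tcp_rot: [[-0.08, 0.997, 0.001], [0.997, 0.08, -0.001], [-0.001, 0.001, -1.0]]
force: [-1.2, -0.1, -0.0]
width: 0.0003
```

Commanded z is about 14.5 mm with no contact yet. The strip top is at about 8 mm.

Request:
play_rows(moves=[{"linear": [0,0,3],"twist": [0,0,0]},{"linear": [0,0,5],"twist": [0,0,0]},{"linear": [0,0,6],"twist": [0,0,0]},{"linear": [0,0,7],"twist": [0,0,0]},{"linear": [0,0,7],"twist": [0,0,0]}])

```text
clock: 34.25
tool_pos: [0.4282, -0.2387, 0.0082]
tcp_rot: [[-0.08, 0.997, 0.002], [0.997, 0.08, -0.001], [-0.001, 0.002, -1.0]]
force: [-0.3, 3.5, 20.4]
width: 0.0002
```

Request:
play_rows(moves=[{"linear": [0,0,0.5],"twist": [0,0,0]},{"linear": [0,0,0.5],"twist": [0,0,0]}])

```text
clock: 34.42
tool_pos: [0.4284, -0.2387, 0.0081]
tcp_rot: [[-0.08, 0.997, 0.002], [0.997, 0.08, -0.001], [-0.001, 0.002, -1.0]]
force: [-1.6, 5.7, 27.0]
width: 0.0002
```

Request:
play_rows(moves=[{"linear": [0,0,-0.6],"twist": [0,0,0]},{"linear": [0,6,-0.6],"twist": [0,0,0]},{"linear": [0,18,-0.6],"twist": [0,0,0]},{"linear": [0,32,-0.6],"twist": [0,0,0]},{"linear": [0,46,-0.6],"twist": [0,0,0]}])

```text
clock: 34.83
tool_pos: [0.4742, -0.2348, 0.0082]
tcp_rot: [[-0.079, 0.997, 0.001], [0.997, 0.079, -0.0], [-0.0, 0.001, -1.0]]
force: [-2.8, 2.3, 15.9]
width: 0.0002
```

Request:
play_rows(moves=[{"linear": [0,14,0],"twist": [0,0,0]},{"linear": [0,28,0],"twist": [0,0,0]},{"linear": [0,42,0],"twist": [0,0,0]},{"linear": [0,54,0],"twist": [0,0,0]},{"linear": [0,66,0],"twist": [0,0,0]}])

```text
clock: 35.25
tool_pos: [0.5403, -0.2294, 0.0082]
tcp_rot: [[-0.08, 0.997, 0.001], [0.997, 0.08, -0.0], [-0.001, 0.001, -1.0]]
force: [-2.3, 2.1, 15.6]
width: 0.0006
```

Request:
play_rows(moves=[{"linear": [0,8,0],"twist": [0,0,0]},{"linear": [0,16,0],"twist": [0,0,0]},{"linear": [0,22,0],"twist": [0,0,0]},{"linear": [0,26,0],"twist": [0,0,0]},{"linear": [0,26,0],"twist": [0,0,0]}])

```text
clock: 35.67
tool_pos: [0.5645, -0.2273, 0.0082]
tcp_rot: [[-0.08, 0.997, -0.002], [0.997, 0.08, 0.0], [0.001, -0.002, -1.0]]
force: [-9.0, 1.2, 18.4]
width: 0.0007
```

Request:
play_rows(moves=[{"linear": [0,0,-3],"twist": [0,0,0]},{"linear": [0,0,-35],"twist": [0,0,0]},{"linear": [0,0,-72],"twist": [0,0,0]},{"linear": [20,-30,-100],"twist": [0,0,0]},{"linear": [45,-60,-120],"twist": [0,0,0]}])

```text
clock: 36.08
tool_pos: [0.5067, -0.1912, 0.1258]
tcp_rot: [[-0.079, 0.997, 0.003], [0.997, 0.079, -0.002], [-0.002, 0.003, -1.0]]
force: [-0.3, 0.8, 0.5]
width: 0.0002
```

Request:
play_rows(moves=[{"linear": [30,-15,-10],"twist": [0,0,0]},{"linear": [60,-30,-20],"twist": [0,0,0]},{"linear": [90,-45,-30],"twist": [0,0,0]},{"linear": [120,-60,-30],"twist": [0,0,0]},{"linear": [120,-60,-30],"twist": [0,0,0]}])

```text
clock: 36.5
tool_pos: [0.4337, -0.0721, 0.1546]
tcp_rot: [[-0.082, 0.997, -0.001], [0.997, 0.082, 0.001], [0.001, -0.001, -1.0]]
force: [1.1, -1.3, 1.1]
width: 0.0002
```

```bash
python3 - <<'E'
from part import *
st(); cm=cam('top'); im,d=env.get_image('top'); np.savez('top2.npz',im=im,d=d); save('top2',im)
g=im.astype(int); m=((g.sum(2)<110)).astype(np.uint8); m[:183]=0;m[208:]=0;m[:,:320]=0;m[:,392:]=0
c=max(cv2.findContours(m,0,2)[0],key=cv2.contourArea); r=cv2.minAreaRect(c); print('strip',r,plane(cm,*r[0],.008),'was .5616 -.2313')
E
```

```text
t 36.5 pos [ 0.4337 -0.0721  0.1546] yaw 94.68 F [ 1.1 -1.3  1.1] w 0.0002 j [-0.32  0.32  2.06  0.    0.76 -0.4 ]
strip ((355.3360900878906, 194.19671630859375), (6.971251964569092, 47.35019302368164), 84.80557250976562) [ 0.56274866 -0.23122855  0.008     ] was .5616 -.2313
```

View pics/top2.png

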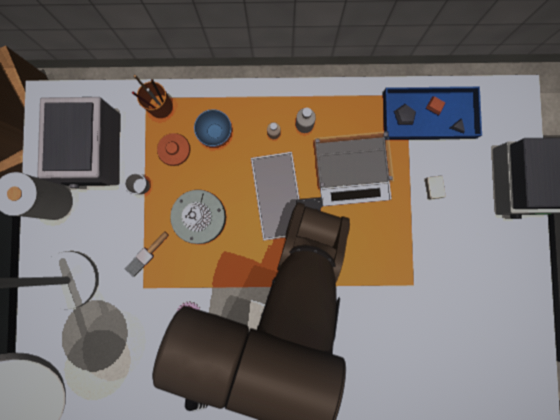

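The top view shows the tray home with its strip at (355,194), the pan empty and the stack on the hub at (197,215). The bystanders sit where they started, and the arm is clear of everything.

```bash
python3 -c "
from h import *
print(env.close_job()); st()"
```

```text
the job is handed in; nothing more can be done
None
the job is handed in; nothing more can be done
```

The job is done and handed in at about 36.5 s of the 208 s. All four parts were present, and I fitted them on the hub in order: cog_a, cog_b, cog_c, spacer. I had first drawn the tray out to its stop, about 135 mm, and I slid it back once it was empty.

- **Seating:** After each fit the wrist depth put the collar tops at 74.3, 92.2, 110.3 and 128.2 mm, against 74, 92, 110 and 128 mm expected. Each part was within about 1.5 mm of the hub axis.
- **Alignment:** The collar flats were about 1 degree or less from the drum line, at -14.4 degrees. The spacer's dot lined up with the drum line in the picture. The cog_c dot was lost in shadow, so I took its turn from the wide master slot instead; it went down freely.
- **Fitting forces:** Fitting was not entirely smooth. cog_b rubbed with about 7 N sideways, and the spacer briefly took about 19 N upward on the way in. Both still went fully down.
- **Tray:** The push ended against the stop at about 9 N. Afterwards the strip measured within about 1.2 mm of where it was at the start.
- **Bystanders and arm:** In the last top picture the bystanders looked unmoved, and the arm was clear of everything. I judged the bystanders by eye and did not measure them.
- **Not repeated:** I did not measure the whole stack again after the last fit, except by looking at it in that top picture.

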